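# Make up the two-cavity wax mould on the injector stand

### The job

Make up the wax mould on the grey stand, in this order: lay the plain base plate centred and square inside the mark on the stand, lay the frame with the two windows flat, centred and square on it, stand the round core in the round window and the oblong core in the oblong window, both fully down, and last lay the steel pressure plate across both cores, centred over the frame and lined up with it. Set everything down without dropping it, let go, and leave the spare disc core, the jar, the hammer and the brush where they are.

Things in the scene. Friction and masses are not known exactly. Their poses are not given: they have to be found in the camera images.
- stand: low grey painted steel platform of the wax injector, fixed to the bench: 160 x 100 mm, top 25 mm above the bench, on four rubber feet, with a thin dark rectangle (143 x 69 mm) marked flush on its top. Origin: centre of its underside (on the bench); x along its long side, z up.
- base_plate: plain solid aluminium plate without holes, 130 x 58 x 14 mm, lying flat on the bench. Origin: centre of its underside; x along its length, y across, z up.
- frame: aluminium block 120 x 58 x 24 mm with two windows right through it from top to bottom: a round one of 35 mm diameter centred at x = -34 mm, y = 0, and an oblong one of 47 (along x) x 31 mm (along y) centred at x = +26 mm, y = 0. Lies flat. Origin: centre of its underside; x along its length, y across, z up. It may lie either way round on the base plate.
- round_core: upright brass cylinder, 28 mm diameter, 46 mm tall, foot slightly chamfered; belongs in the round window, standing on the base plate, its top then 22 mm above the frame. Origin: centre of its underside; z up.
- oblong_core: upright brass block of rectangular section, 40 mm (x) by 24 mm (y), 46 mm tall, the lowest 3 mm stepped in by 2 mm all round; belongs in the oblong window, standing on the base plate with its long side along the frame, its top then 22 mm above the frame. Origin: centre of its underside; z up.
- pressure_plate: steel plate 110 x 50 x 8 mm with an upright bar handle on the middle of its top: the handle is 44 mm long (along x), 14 mm thick (along y) and rises from 8 to 36 mm above the underside. Goes last, lying across the tops of both cores. Origin: centre of its underside; x along its length, z up.
- disc_core: spare core, not part of this mould: a low brass disc, 50 mm diameter, 20 mm high. To be left alone. Origin: centre of its underside.
- jar: jar with a white lid, 60 mm diameter, 80 mm tall, standing beyond the work; to be left alone. Origin: centre of its underside.
- hammer: hammer, 220 mm long, lying beyond the work, to be left alone. Origin: on its length, underside; x along the handle towards the head.
- brush: bench brush, 200 mm long, lying beyond the work, to be left alone. Origin: on its length, underside; x along the handle towards the bristles.
Mind the look-alikes: they are no part of the job. Leave any green or pink look-alike of the oblong_core alone. What is shaped like the pressure_plate but brown is not meant.

How it is judged:
On the way, in this order (a step that is already met when the one before it is completed fails the run):
1. the base plate lies centred on the stand (x of base_plate in the frame of stand between -0.012 and 0.012 m and y of base_plate in the frame of stand between -0.012 and 0.012 m and z of base_plate in the frame of stand between 0.022 and 0.028 m and angle between the x axis of base_plate and the x axis of stand, either way round below 0.17 rad and angle between base_plate's own z axis and vertical below 0.05 rad), for 0.2 s.
2. the frame lies centred and square on the base plate (all of step 1 and x of frame in the frame of base_plate between -0.01 and 0.01 m and y of frame in the frame of base_plate between -0.01 and 0.01 m and z of frame in the frame of base_plate between 0.011 and 0.017 m and angle between the x axis of frame and the x axis of base_plate, either way round below 0.15 rad and angle between frame's own z axis and vertical below 0.05 rad), for 0.2 s.
3. both cores stand fully down in their own windows (all of step 2 and x of round_core in the frame of frame between -0.041 and -0.027 m and y of round_core in the frame of frame between -0.007 and 0.007 m and z of round_core in the frame of frame between -0.003 and 0.003 m and angle between each of round_core, oblong_core's own z axis and vertical below 0.07 rad and x of oblong_core in the frame of frame between 0.019 and 0.033 m and y of oblong_core in the frame of frame between -0.007 and 0.007 m and z of oblong_core in the frame of frame between -0.003 and 0.003 m), for 0.2 s.
4. the pressure plate lies across both cores (all of step 3 and x of pressure_plate in the frame of frame between -0.012 and 0.012 m and y of pressure_plate in the frame of frame between -0.012 and 0.012 m and z of pressure_plate in the frame of frame between 0.043 and 0.049 m and angle between the x axis of pressure_plate and the x axis of frame, either way round below 0.17 rad and angle between pressure_plate's own z axis and vertical below 0.05 rad), for 0.2 s.
At the end, for the whole second after the job is handed in: Base plate flat on stand (12 mm, 0.17 rad), frame flat on it (10 mm, 0.15 rad, either way round), each core down on the plate in its window (3 mm high, 7 mm, tilt 0.07), pressure plate on both cores over the frame (12 mm, 0.17 rad); the three flat parts level (0.05 rad), all at rest (all of step 4 and linear speed of each of base_plate, frame, round_core, oblong_core, pressure_plate below 0.02 m/s); the robot touches nothing.
It fails at once if the spare disc core, jar, hammer or brush is moved by more than 25 mm (distance of any of disc_core, jar, hammer, brush from where it was at the start of the episode above 0.025 m).
It fails at once if a mould part is dropped: it moves faster than 0.8 m/s (a fall of over 30 mm) while out of the fingers ((linear speed of base_plate above 0.8 m/s and contact force between base_plate and the fingers below 0.01 N) or (linear speed of frame above 0.8 m/s and contact force between frame and the fingers below 0.01 N) or (linear speed of round_core above 0.8 m/s and contact force between round_core and the fingers below 0.01 N) or (linear speed of oblong_core above 0.8 m/s and contact force between oblong_core and the fingers below 0.01 N) or (linear speed of pressure_plate above 0.8 m/s and contact force between pressure_plate and the fingers below 0.01 N)).
It also fails if it takes over 138 s, if anything falls off the work surface, if the arm or the gripper's body presses on something with over 40 N, if the wrist force passes 120 N, or if a joint passes its speed limit or range.

### The arm

A 6-joint arm with a two-finger parallel gripper is mounted at the origin on the work surface. World frame = base frame: x ahead of the robot, y to its left, z up, the work surface at z = 0. Lengths are in m, angles in rad, forces in N, time in s.
With the tool pointing down it reaches from about 0.3 to 0.85 m from the base axis. Payload 4.2 kg.
Tool frame: the origin (TCP) lies at the very end of the fingers, on their centre line; the grasp point (between the pads) lies pinch_z behind it (pinch_z is the distance from the TCP to the grasp point, in m); z points along the fingers, y is the line along which they close (so a half turn about z gives the same grasp; the last joint's range is limited). The gripper opens to 91 mm and grips with 3 to 60 N. Pads are 32 mm wide; open, the fingers measure 118 mm over their backs; the gripper's body (76 mm by 178 mm) begins 60 mm behind the grasp point.
Start: joints at [1.222, 0.32, 1.565, -0, 1.257, -0.02], TCP at [0.186, 0.544, 0.214] pointing down, gripper open.
Joint ranges: [-3.11, 3.11], [-0.84, 2.01], [0.21, 2.61], [-1.34, 4.49], [0.05, 2.63], [-2.56, 2.56]. Speed limits (rad/s): [2.57, 2.57, 3.14, 3.14, 3.14, 3.14].

### API

Orientations are given as a unit quaternion [x, y, z, w].
In Python, from cell import sense, capture, hand_in, search_frame, silhouettes, pinch_z gives the robot as it stands. The module is installed in compiled form; this text tells all that it offers.
- The arm moves only by the tool step_arm, never from a script. Its argument "series" is a list of rows, each a list of 4 numbers: the shift along the tool's x, y, z in m, then the turn about the tool's z in degrees. A call has 1 to 8 rows; each row is the pose to reach, as a shift and turn from the pose commanded when the call began, along the tool's axes at that moment; what a row does not reach only later rows make up. A row lasts 1/8 s, in which the tool goes at most 62.5 mm and 10.7 degrees, less where a joint would pass 70% of its speed; a pose out of reach is approached as far as the arm can. A call with a gripper value outside its range is refused whole. "grip" is the finger opening in m, from 0 to 0.0912, set as the call begins (left out, the last holds). The fingers move at their own pace and stop on an object; the grip force is fixed at half the most. Time passes only in rows, so rows that repeat a pose let the fingers close. It gives the time, the measured TCP pose, the force, the opening and the grip force at its end, in the units of the state.
- sense(): the state, without advancing time (a new reading comes with each control period).
- capture(name): name is "scene" or "top"; returns a dict with "img" (400x640x3 uint8, red, green, blue), "fx", "fy", "cx", "cy" (pixels), "R" (3x3) and "t" (3): a world point X has camera coordinates R X + t. Camera axes: x right, y down, z forward; pixel columns grow to the right and rows downward; lengths in m; the calibration is good to about 2 mm. A picture is of the moment at which its call begins. There is no depth.
- hand_in(): hands the job in; it is judged then, once.
Trained networks look in a picture, given as the dict that the camera call returned (one of the last four; its "shot" number tells which), for a name from the list of things; names that differ only in an ending like _2 or _b are one class to them, and where a whole thing is asked for, a point or a joint stands for the part that bears it (a point fixed in the world has none). Each returns a list of dicts, best first, with "p" (0 to 1); they miss things now and then, are a little off and sometimes report something else, mostly with a low value. They report only what shows in the picture. A call takes as long as a camera call. They do not tell look-alikes from the thing itself.
- search_frame(thing, picture): "point" ([column, row] in pixels, amid what is visible of it).
- silhouettes(thing, picture): "pixels" (400x640 bool, what is visible of it) and "point" ([column, row] in pixels, amid what is visible of it).
The state is a dict: "time": time; "joint_pos": joint angles; "dq": joint speeds; "tau": joint torques, N m; "position": TCP position; "tcp_rot": TCP orientation; "ft_force": force on the tool from outside, world axes, zero at the start; "torque": the same for the moment, N m; "opening": opening from 0.0 (shut) to 1.0 (fully open); "gripper_force": force on a finger pad.
Only numpy, scipy, OpenCV 4.12 (cv2) and the standard library are available. Lean on these libraries where they do the work, as an engineer would, in place of code of your own. Each camera call takes 0.05 s, during which the arm holds its last target. There are 200 camera calls.

## Working session

There is one attempt and no reset: what is moved stays moved. The work goes in short steps, Python scripts to look and compute and a tool call to move; the robot and the scene stay as the last step left them, time stands still between calls to the robot, and variables do not carry over. Pictures are saved under pics/ and viewed, at most 14 in all, crops included, and the job is handed in when it is done.

Besides the shell and the picture viewer there is one more tool, called as name(argument=value, ...), one argument or row to a line, values as JSON. step_arm: Moves the arm, as the interface text tells. Its arguments: {"type":"object","properties":{"series":{"type":"array"},"grip":{"type":"number"}},"required":["series"]}

```bash
mkdir -p pics
cat > a.py <<'E'
from cell import *
import cv2
s=sense(); print(s, pinch_z)
for n in ("scene","top"):
    c=capture(n); cv2.imwrite(f"pics/{n}0.png",c["img"][:,:,::-1]); print(n,c["fx"],c["cx"],c["cy"],c["R"],c["t"],c["shot"])
E
python3 a.py
```

```text
{'time': 0.0, 'joint_pos': array([ 1.22197350e+00,  3.20269525e-01,  1.56570214e+00, -2.25157819e-05,
        1.25741619e+00, -1.99955226e-02]), 'dq': array([-0.00238989,  0.000305  , -0.00127492,  0.00225544, -0.00067574,
        0.00191826]), 'tau': array([ 1.29083099e-03, -4.12456656e+01, -2.31976014e+01,  7.28784339e-02,
        4.55361174e-02, -1.49941784e-04]), 'position': array([0.18550988, 0.54369507, 0.21312418]), 'tcp_rot': array([ 1.63670418e-01,  9.86514667e-01, -8.84342559e-04, -1.54063854e-04]), 'ft_force': array([-0.95796222, -0.40569969, -0.49612971]), 'torque': array([ 0.01126697,  0.02105904, -0.00489247]), 'gripper_force': 0.0, 'opening': 1.00009381261375} 0.0188
scene 428.584366531143 318.5469513768518 202.52775329334924 [[ 0.09027391  0.99589133 -0.00714704]
 [ 0.85886951 -0.08148235 -0.50567163]
 [-0.50417635  0.03951058 -0.86269643]] [-0.01018088 -0.48236651  1.4332526 ] 1
top 381.56325895126605 329.21057649179846 200.02132880824874 [[-0.00691414 -0.99994442  0.00795912]
 [-0.99818264  0.00642504 -0.05991781]
 [ 0.05986334 -0.00835894 -0.99817158]] [-0.04541528  0.5951111   1.14096984] 2
```

View pics/scene0.png

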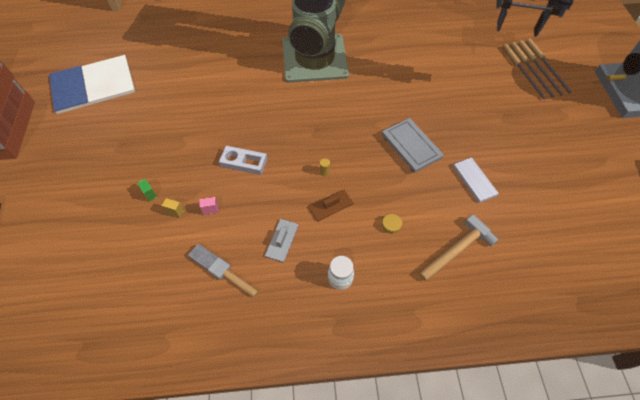

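View pics/top0.png

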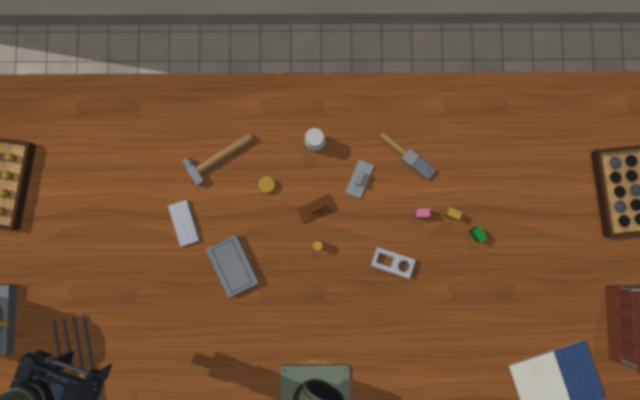

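The scene view shows, at these pixels: stand (412,145), pale base plate (475,180), frame (243,160), round core (325,167), brass oblong core (172,208) with green (147,190) and pink (208,206) look-alikes, and pressure plate (282,240). There is also the brown look-alike (331,205), disc (392,223), jar (341,272), hammer (460,250) and brush (220,268). The top view agrees: stand (232,266), base (184,223), frame (393,263), round (318,246), oblong (454,214), plate (360,180).

```bash
cat > h.py <<'E'
from cell import *
import cv2, numpy as np
from scipy.optimize import minimize, least_squares
def box(x,y,z0,z1): return np.array([[a*x/2,b*y/2,c] for a in(-1,1) for b in(-1,1) for c in(z0,z1)])
def cyl(d,h): return np.array([[d/2*np.cos(t),d/2*np.sin(t),c] for t in np.linspace(0,2*np.pi,40) for c in(0,h)])
M=dict(stand=[box(.16,.1,.008,.025)],base_plate=[box(.13,.058,0,.014)],frame=[box(.12,.058,0,.024)],
 round_core=[cyl(.028,.046)],oblong_core=[box(.04,.024,0,.046)],
 pressure_plate=[box(.11,.05,0,.008),box(.044,.014,.008,.036)],disc_core=[cyl(.05,.02)])
def proj(c,X):
    q=np.asarray(X)@c["R"].T+c["t"]; return q[:,:2]/q[:,2:]*[c["fx"],c["fy"]]+[c["cx"],c["cy"]]
def tri(cs,ps):
    return least_squares(lambda X:np.concatenate([(proj(c,[X])[0]-p) for c,p in zip(cs,ps)]),[.5,0,.02]).x
def plane(c,p,z):
    d=c["R"].T@[(p[0]-c["cx"])/c["fx"],(p[1]-c["cy"])/c["fy"],1]; o=-c["R"].T@c["t"]; return o+d*(z-o[2])/d[2]
S=4
def render(c,name,x,y,z,a):
    m=np.zeros((400*S,640*S),np.uint8); r=np.array([[np.cos(a),-np.sin(a),0],[np.sin(a),np.cos(a),0],[0,0,1]])
    for P in M[name]:
        u=proj(c,P@r.T+[x,y,z])
        cv2.fillConvexPoly(m,cv2.convexHull(((u+.5)*S*16).astype(np.int32)),1,shift=4)
    return m
def views(): return [capture("scene"),capture("top")]
def get(name,c,near=None):
    L=silhouettes(name,c)
    if near is not None and len(L): L=sorted(L,key=lambda d:np.hypot(*(np.array(d["point"])-near)))
    return L
def fit(name,cs,ms,z=0,free_z=False):
    big=[cv2.resize(m.astype(np.uint8),None,fx=S,fy=S,interpolation=cv2.INTER_NEAREST) for m in ms]
    cen=[np.argwhere(m).mean(0)[::-1] for m in ms]; X=tri(cs,cen)
    crop=[(slice(max(0,int(p[1]*S-300)),int(p[1]*S+300)),slice(max(0,int(p[0]*S-300)),int(p[0]*S+300))) for p in cen]
    def cost(v):
        t=0
        for c,b,k in zip(cs,big,crop):
            r=render(c,name,v[0],v[1],v[3] if free_z else z,v[2])[k]; bb=b[k]
            t+=1-(r&bb).sum()/max(1,(r|bb).sum())
        return t
    best=None
    sym=name in("round_core","disc_core")
    for a in ([0] if sym else np.arange(0,np.pi,np.pi/6)):
        x0=[X[0],X[1],a]+([z] if free_z else [])
        n=len(x0); sim=np.array([x0]*(n+1),float); dd=[.01,.01,.3,.01]
        for i in range(n): sim[i+1,i]+=dd[i]
        o=minimize(cost,x0,method="Nelder-Mead",options=dict(initial_simplex=sim,xatol=2e-4,fatol=1e-4,maxfev=150))
        if best is None or o.fun<best.fun: best=o
    return best.x,best.fun,X
E
cat > b.py <<'E'
from h import *
near=dict(stand=[(412,145),(232,266)],base_plate=[(475,180),(184,223)],frame=[(243,160),(393,263)],round_core=[(325,167),(318,246)],
 oblong_core=[(172,208),(454,214)],pressure_plate=[(282,240),(360,180)],disc_core=[(392,223),(267,185)])
cs=views()
for n in near:
    ms=[]
    for c,p in zip(cs,near[n]):
        L=get(n,c,p); print(n,[(np.round(d["point"]).astype(int).tolist(),round(d["p"],2),int(d["pixels"].sum())) for d in L][:4])
        if L: ms.append(L[0]["pixels"])
    if len(ms)==2:
        v,f,X=fit(n,cs,ms); v2,f2,_=fit(n,cs,ms,free_z=True)
        print("   ",v.round(4),round(f,3),"freez",v2.round(4),round(f2,3),"tri",X.round(3))
E
time python3 b.py
```

```text
stand [([412, 143], 0.96, 1647)]
stand [([232, 265], 0.76, 1829)]
    [0.3993 0.2425 0.4389] 0.146 freez [ 0.3979  0.2436  0.4402 -0.0048] 0.141 tri [0.398 0.244 0.011]
base_plate [([474, 185], 0.77, 974)]
base_plate [([183, 223], 0.71, 811), ([315, 142], 0.35, 365)]
    [0.5283 0.3937 3.4481] 0.168 freez [ 0.528   0.3941  0.3045 -0.0006] 0.166 tri [0.527 0.397 0.001]
frame [([243, 159], 0.62, 775)]
frame [([392, 263], 0.83, 700)]
    [ 0.4041 -0.2394  1.2494] 0.466 freez [ 4.0430e-01 -2.3920e-01  1.2435e+00  2.0000e-04] 0.466 tri [ 0.403 -0.241  0.01 ]
round_core [([322, 164], 0.68, 125)]
round_core []
oblong_core [([177, 205], 0.62, 282), ([147, 187], 0.5, 215), ([208, 206], 0.49, 244)]
oblong_core [([454, 215], 0.65, 156), ([477, 234], 0.56, 172), ([423, 214], 0.72, 132)]
    [ 0.5507 -0.4212  1.138 ] 0.245 freez [ 5.5090e-01 -4.2150e-01  1.1629e+00  1.1000e-03] 0.24 tri [ 0.551 -0.421  0.025]
pressure_plate [([280, 240], 0.8, 799), ([334, 206], 0.94, 688)]
pressure_plate [([358, 180], 0.78, 607), ([315, 209], 0.86, 622)]
    [ 0.6598 -0.1437  2.7325] 0.134 freez [ 6.594e-01 -1.437e-01  2.723e+00 -1.200e-03] 0.132 tri [ 0.659 -0.145 -0.004]
disc_core [([393, 222], 0.74, 291), ([242, 159], 0.71, 1008)]
disc_core [([269, 188], 0.56, 214)]
    [0.6437 0.1407 0.1514] 0.24 freez [ 0.6433  0.1407  0.2333 -0.0015] 0.238 tri [0.644 0.141 0.01 ]
real	0m37.580s
user	0m19.205s
sys	0m13.791s
```

```bash
cat >> h.py <<'E'
def refine(c,m,hull=False):
    """GrabCut on an upsampled crop seeded with a network mask; returns full mask at scale S"""
    p=np.argwhere(m); r0,c0=np.maximum(p.min(0)-12,0); r1,c1=p.max(0)+13
    im=cv2.resize(np.ascontiguousarray(c["img"][r0:r1,c0:c1]),None,fx=S,fy=S,interpolation=cv2.INTER_CUBIC)
    b=cv2.resize(m[r0:r1,c0:c1].astype(np.uint8),None,fx=S,fy=S,interpolation=cv2.INTER_NEAREST)
    k=lambda n:np.ones((n,n),np.uint8)
    g=np.full(b.shape,cv2.GC_BGD,np.uint8); g[cv2.dilate(b,k(8*S))>0]=cv2.GC_PR_BGD; g[b>0]=cv2.GC_PR_FGD; g[cv2.erode(b,k(6*S))>0]=cv2.GC_FGD
    cv2.setRNGSeed(1); cv2.grabCut(im,g,None,np.zeros((1,65)),np.zeros((1,65)),6,cv2.GC_INIT_WITH_MASK)
    f=(g&1).astype(np.uint8); n,l,st,_=cv2.connectedComponentsWithStats(f)
    f=(l==1+np.argmax(st[1:,4])).astype(np.uint8)
    if hull: f=cv2.fillConvexPoly(f*0,cv2.convexHull(cv2.findNonZero(f)),1)
    out=np.zeros((400*S,640*S),np.uint8); out[r0*S:r0*S+f.shape[0],c0*S:c0*S+f.shape[1]]=f; return out
def fit2(name,cs,bigs,z=0,a0=None,free_z=False,x0=None):
    cen=[np.argwhere(b).mean(0)[::-1]/S-.5 for b in bigs]; X=tri(cs,cen) if len(cs)>1 else plane(cs[0],cen[0],z+.01)
    ks=[(slice(max(0,int(p[1]*S-300)),int(p[1]*S+300)),slice(max(0,int(p[0]*S-300)),int(p[0]*S+300))) for p in cen]
    def cost(v):
        t=0
        for c,b,k in zip(cs,bigs,ks):
            r=render(c,name,v[0],v[1],v[3] if free_z else z,v[2])[k]; t+=1-(r&b[k]).sum()/(r|b[k]).sum()
        return t/len(cs)
    best=None
    for a in ([a0] if a0 is not None else np.arange(0,np.pi,np.pi/6)):
        x=[X[0],X[1],a]+([z] if free_z else []); n=len(x); sim=np.array([x]*(n+1),float)
        for i in range(n): sim[i+1,i]+=[.01,.01,.2,.01][i]
        o=minimize(cost,x,method="Nelder-Mead",options=dict(initial_simplex=sim,xatol=2e-4,fatol=1e-4,maxfev=150))
        if best is None or o.fun<best.fun: best=o
    return best.x,best.fun,X
E
cat > b.py <<'E'
from h import *
near=dict(stand=[(412,145),(232,266)],base_plate=[(475,180),(184,223)],frame=[(243,160),(393,263)],round_core=[(325,167),(318,246)],
 oblong_core=[(172,208),(454,214)],pressure_plate=[(282,240),(360,180)])
cs=views(); ov=[cv2.resize(c["img"],None,fx=S,fy=S,interpolation=cv2.INTER_CUBIC) for c in cs]
tiles=[]
for n in near:
    bs=[]
    for c,p in zip(cs,near[n]):
        L=get(n,c,p)
        if n=="round_core":
            m=np.zeros((400,640),np.uint8); cv2.circle(m,p,7,1,-1); m=m>0
        else: m=L[0]["pixels"]
        bs.append(refine(c,m,n!="pressure_plate"))
    v,f,X=fit2(n,cs,bs,a0=0 if n=="round_core" else None); v2,f2,_=fit2(n,cs,bs,a0=v[2],free_z=True)
    s=[fit2(n,[c],[b],a0=v[2])[0] for c,b in zip(cs,bs)]
    print(n,v.round(4),round(f,3),"freez",v2.round(4),round(f2,3),"single",s[0].round(4),s[1].round(4))
    row=[]
    for o,c,b,p in zip(ov,cs,bs,near[n]):
        for mm,col in((b,(0,255,0)),(render(c,n,v[0],v[1],0,v[2]),(255,0,255))):
            cv2.drawContours(o,cv2.findContours(mm,cv2.RETR_EXTERNAL,cv2.CHAIN_APPROX_NONE)[0],-1,col,1)
        q=np.array(p)*S; row.append(o[q[1]-130:q[1]+130,q[0]-130:q[0]+130])
    tiles.append(np.vstack(row))
cv2.imwrite("pics/ov1.png",cv2.resize(np.vstack([np.hstack(tiles[:3]),np.hstack(tiles[3:])]),(450,600))[:,:,::-1]) if 0 else cv2.imwrite("pics/ov1.png",cv2.resize(np.hstack(tiles),(798,266))[:,:,::-1])
E
time python3 b.py
```

```text
stand [0.3985 0.2426 3.5803] 0.049 freez [ 3.9830e-01  2.4250e-01  3.5919e+00 -1.3000e-03] 0.049 single [0.3994 0.2398 3.5777] [0.3996 0.2447 3.5846]
base_plate [0.528  0.3934 3.4533] 0.043 freez [5.281e-01 3.934e-01 3.453e+00 1.000e-04] 0.043 single [0.5279 0.3926 3.4545] [0.5285 0.3952 3.4571]
frame [ 0.4056 -0.2403  1.2513] 0.077 freez [ 0.4082 -0.2398  1.2402  0.0061] 0.071 single [ 0.4048 -0.2403  1.2579] [ 0.4065 -0.2399  1.2701]
round_core [ 0.4588 -0.0153  0.2209] 0.151 freez [ 0.4579 -0.0152  0.2921 -0.0013] 0.151 single [ 0.4589 -0.0153  0.1693] [ 0.4586 -0.0133  0.3566]
oblong_core [ 0.5523 -0.4221  1.1874] 0.111 freez [ 0.5526 -0.4217  1.187   0.0012] 0.106 single [ 0.5514 -0.4235  1.2646] [ 0.5524 -0.4212  1.1732]
pressure_plate [ 0.6604 -0.1436 -0.4126] 0.063 freez [ 0.6611 -0.143  -0.4067  0.004 ] 0.055 single [ 0.6596 -0.1444 -0.4068] [ 0.6614 -0.1421 -0.4033]
real	0m19.603s
user	0m14.866s
sys	0m0.885s
```

View pics/ov1.png

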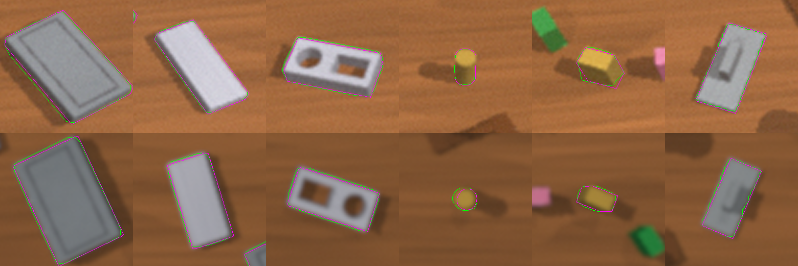

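The overlay shows the model outlines lying on all six objects to within about a pixel, with heights consistent with resting on the bench. Next is a helper that turns a world target into tool shifts.

```bash
cat > go.py <<'E'
import sys, numpy as np
from cell import sense
from scipy.spatial.transform import Rotation as Ro
s=sense(); R=Ro.from_quat(s["tcp_rot"]).as_matrix(); p=s["position"]; psi=np.arctan2(R[1,1],R[0,1])
print("t",round(s["time"],2),"p",p.round(4),"psi",round(psi,4),"z",R[:,2].round(3),"F",s["ft_force"].round(1),"open",round(s["opening"]*.0912,4),"J6",round(s["joint_pos"][5],2))
for a in sys.argv[1:]:
    x,y,z,q=map(float,a.split(",")); d=R.T@(np.array([x,y,z])-p); w=np.degrees((q-psi+np.pi)%(2*np.pi)-np.pi)
    print((d*1000).round(1),"mm turn",round(-w,1))
E
python3 go.py 0.528,0.3937,0.10,1.881
```

```text
t 1.6 p [0.1857 0.5442 0.214 ] psi 1.242 z [ 0.  0. -1.] F [-0.1 -1.2 -0.4] open 0.0912 J6 -0.02
[-372.6  -32.   114. ] mm turn -36.6
```

step_arm(
  series=[
    [-0.02,-0.002,0.005,-3],
    [-0.07,-0.006,0.02,-8],
    [-0.13,-0.011,0.04,-14],
    [-0.19,-0.016,0.06,-20],
    [-0.25,-0.021,0.08,-26],
    [-0.31,-0.027,0.1,-32],
    [-0.355,-0.031,0.112,-36],
    [-0.3726,-0.032,0.114,-36.6],
  ],
  grip=0.0912,
)

```text
time: 2.6
position: [0.5298, 0.3918, 0.0985]
tcp_rot: [-0.153, 0.988, -0.0, -0.001]
ft_force: [-0.3, -0.0, -0.1]
opening: 1.001
gripper_force: 0.0
```

```bash
python3 go.py 0.528,0.3937,0.004,1.881
```

```text
t 2.6 p [0.5298 0.3918 0.0985] psi 1.8781 z [-0.001 -0.001 -1.   ] F [-0.3 -0.  -0.1] open 0.0913 J6 -1.26
[ 1.   2.5 94.5] mm turn -0.2
```

step_arm(
  series=[
    [0,0,0.015,0],
    [0,0,0.04,0],
    [0,0,0.065,0],
    [0,0,0.083,0],
    [0,0,0.091,0],
    [0,0,0.096,0],
    [0,0,0.096,0],
    [0,0,0.096,0],
  ],
)

```text
time: 3.6
position: [0.5285, 0.3939, 0.0047]
tcp_rot: [-0.154, 0.988, 0.0, 0.001]
ft_force: [0.5, 0.2, -0.7]
opening: 0.999
gripper_force: 0.0
```

step_arm(
  series=[
    [0,0,0,0],
    [0,0,0,0],
    [0,0,0,0],
    [0,0,0,0],
    [0,0,0,0],
    [0,0,0,0],
  ],
  grip=0.05,
)

```text
time: 4.35
position: [0.528, 0.3938, 0.004]
tcp_rot: [-0.154, 0.988, 0.0, 0.0]
ft_force: [-0.4, 1.4, 0.3]
opening: 0.636
gripper_force: 30.0
```

```bash
python3 go.py 0.528,0.3937,0.12,1.881
```

```text
t 4.35 p [0.528  0.3938 0.004 ] psi 1.8807 z [ 0.  0. -1.] F [-0.4  1.4  0.3] open 0.058 J6 -1.26
[ 0.00e+00 -1.00e-01 -1.16e+02] mm turn -0.0
```

step_arm(
  series=[
    [0,0,-0.005,0],
    [0,0,-0.02,0],
    [0,0,-0.045,0],
    [0,0,-0.07,0],
    [0,0,-0.09,0],
    [0,0,-0.1,0],
    [0,0,-0.1,0],
  ],
)

```text
time: 5.22
position: [0.5283, 0.3938, 0.1049]
tcp_rot: [-0.154, 0.988, 0.0, 0.001]
ft_force: [0.4, 0.2, -2.6]
opening: 0.631
gripper_force: 30.0
```

```bash
python3 go.py 0.3985,0.2425,0.08,2.010
cat > look.py <<'E'
from h import *
import sys
# look.py name z0 x y yaw : refit at given height near an expected pose
n=sys.argv[1]; z,x,y,a=map(float,sys.argv[2:6]); cs=views()
bs=[]
for c in cs:
    r=cv2.resize(render(c,n,x,y,z,a),(640,400),interpolation=cv2.INTER_AREA)>0; bs.append(refine(c,r,n not in("pressure_plate",)))
v,f,_=fit2(n,cs,bs,z=z,a0=a); v2,f2,_=fit2(n,cs,bs,z=z,a0=a,free_z=True)
print(n,v.round(4),round(f,3),"freez",v2.round(4),round(f2,3),"single",*[fit2(n,[c],[b],z=z,a0=a)[0].round(4) for c,b in zip(cs,bs)])
E
python3 look.py base_plate 0.10 0.528 0.3937 0.31
```

```text
t 5.22 p [0.5283 0.3938 0.1049] psi 1.8808 z [ 0.001  0.001 -1.   ] F [ 0.4  0.2 -2.6] open 0.0576 J6 -1.26
[ 169.8 -104.5   24.6] mm turn -7.4
base_plate [0.5302 0.3963 0.3074] 0.212 freez [0.5308 0.3936 0.2923 0.1047] 0.21 single [0.5288 0.395  0.3149] [0.5299 0.3999 0.3548]
```

step_arm(
  series=[
    [0.01,-0.006,0,-1],
    [0.035,-0.022,0,-2],
    [0.07,-0.043,0,-3.5],
    [0.105,-0.065,0,-5],
    [0.14,-0.086,0.01,-6.5],
    [0.16,-0.098,0.02,-7.4],
    [0.17,-0.1045,0.024,-7.4],
    [0.17,-0.1045,0.024,-7.4],
  ],
)

```text
time: 6.32
position: [0.3976, 0.2418, 0.0799]
tcp_rot: [-0.218, 0.976, -0.0, -0.0]
ft_force: [-0.4, -0.5, -1.8]
opening: 0.631
gripper_force: 30.0
```

```bash
python3 go.py 0.3985,0.2425,0.030,2.010
```

```text
t 6.33 p [0.3976 0.2418 0.0799] psi 2.0095 z [-0. -0. -1.] F [-0.4 -0.5 -1.8] open 0.0575 J6 -1.49
[-1.2  0.2 49.9] mm turn -0.0
```

step_arm(
  series=[
    [0,0,0.01,0],
    [0,0,0.025,0],
    [0,0,0.038,0],
    [0,0,0.044,0],
    [0,0,0.048,0],
    [0,0,0.05,0],
    [0,0,0.0508,0],
    [0,0,0.0508,0],
  ],
)

```text
time: 7.32
position: [0.3982, 0.2423, 0.0294]
tcp_rot: [-0.218, 0.976, 0.0, 0.0]
ft_force: [0.1, -0.3, -2.3]
opening: 0.633
gripper_force: 30.0
```

```bash
python3 go.py 0.3985,0.2425,0.030,2.010
```

```text
t 7.33 p [0.3982 0.2423 0.0294] psi 2.0099 z [ 0.001  0.    -1.   ] F [ 0.1 -0.3 -2.3] open 0.0577 J6 -1.49
[-0.4 -0.  -0.6] mm turn -0.0
```

Still carrying the weight, so I lower slightly until it touches, then release and rise.

step_arm(
  series=[
    [0,0,0.0005,0],
    [0,0,0.001,0],
    [0,0,0.0012,0],
    [0,0,0.0012,0],
  ],
)

```text
time: 7.82
position: [0.3982, 0.2424, 0.029]
tcp_rot: [-0.218, 0.976, 0.0, 0.0]
ft_force: [-2.3, -1.5, 7.1]
opening: 0.629
gripper_force: 30.0
```

```bash
python3 go.py
```

```text
t 7.83 p [0.3982 0.2424 0.029 ] psi 2.0099 z [ 0.001  0.001 -1.   ] F [-2.3 -1.5  7.1] open 0.0574 J6 -1.49
```

step_arm(
  series=[
    [0,0,0,0],
    [0,0,0,0],
    [0,0,0,0],
    [0,0,-0.01,0],
    [0,0,-0.04,0],
    [0,0,-0.08,0],
    [0,0,-0.11,0],
    [0,0,-0.12,0],
  ],
  grip=0.0912,
)

```text
time: 8.82
position: [0.3989, 0.2428, 0.1502]
tcp_rot: [-0.218, 0.976, 0.001, 0.002]
ft_force: [-0.1, -0.6, -0.5]
opening: 1.0
gripper_force: 0.0
```

```bash
python3 go.py 0.4056,-0.2402,0.15,-0.316
```

```text
t 8.82 p [0.3989 0.2428 0.1502] psi 2.01 z [ 0.004  0.002 -1.   ] F [-0.1 -0.6 -0.5] open 0.0912 J6 -1.49
[ 199.3 -440.    -0.9] mm turn 133.3
```

step_arm(
  series=[
    [0.006,-0.012,0,8],
    [0.02,-0.04,0,18],
    [0.035,-0.077,0,28],
    [0.055,-0.12,0,38],
    [0.073,-0.16,0,48],
    [0.09,-0.2,0,58],
    [0.11,-0.242,0,68],
    [0.128,-0.283,0,78],
  ],
)

```text
time: 9.82
position: [0.4016, -0.0697, 0.1473]
tcp_rot: [0.448, 0.894, -0.0, -0.001]
ft_force: [0.9, 0.6, -0.7]
opening: 1.001
gripper_force: 0.0
```

```bash
python3 go.py 0.4056,-0.2402,0.15,-0.316
```

```text
t 9.82 p [ 0.4016 -0.0697  0.1473] psi 0.6427 z [-0.001  0.    -1.   ] F [ 0.9  0.6 -0.7] open 0.0913 J6 -0.84
[-138.9  -99.    -2.8] mm turn 54.9
```

step_arm(
  series=[
    [-0.03,-0.022,0.0,10],
    [-0.07,-0.05,0.0,20],
    [-0.105,-0.075,0,30],
    [-0.13,-0.093,0,40],
    [-0.139,-0.099,0,50],
    [-0.139,-0.099,0.0,54.6],
    [-0.139,-0.099,0,54.6],
    [-0.139,-0.099,0,54.6],
  ],
)

```text
time: 10.82
position: [0.4072, -0.2386, 0.1475]
tcp_rot: [0.806, 0.592, -0.0, -0.0]
ft_force: [-1.0, -0.4, 0.3]
opening: 0.998
gripper_force: 0.0
```

```bash
python3 go.py 0.4056,-0.2402,0.005,-0.316; python3 look.py base_plate 0.025 0.3985 0.2425 0.439;  python3 look.py frame 0 0.4056 -0.2402 1.255
```

```text
t 10.82 p [ 0.4072 -0.2386  0.1475] psi -0.3029 z [-0.001  0.001 -1.   ] F [-1.  -0.4  0.3] open 0.091 J6 -0.25
[ -2.1  -0.9 142.5] mm turn 0.7
base_plate [0.3981 0.2417 0.4351] 0.088 freez [0.3999 0.2409 0.4395 0.0309] 0.081 single [0.3952 0.2416 0.4044] [0.4004 0.243  0.4405]
frame [ 0.4041 -0.2411  1.2703] 0.188 freez [ 0.4081 -0.2401  1.2649  0.0061] 0.18 single [ 0.4036 -0.2411  1.2574] [ 0.4081 -0.2436  1.3454]
```

step_arm(
  series=[
    [-0.002,-0.001,0.02,0],
    [-0.002,-0.001,0.06,0],
    [-0.002,-0.001,0.1,0],
    [-0.002,-0.001,0.125,0],
    [-0.002,-0.001,0.138,0],
    [-0.002,-0.001,0.1425,0],
    [-0.002,-0.001,0.1425,0],
  ],
)

```text
time: 11.9
position: [0.4065, -0.2408, 0.0059]
tcp_rot: [0.806, 0.592, 0.0, 0.0]
ft_force: [1.1, -0.0, -0.2]
opening: 0.997
gripper_force: 0.0
```

step_arm(
  series=[
    [0,0,0,0],
    [0,0,0,0],
    [0,0,0,0],
    [0,0,0,0],
    [0,0,0,0],
    [0,0,0,0],
  ],
  grip=0.05,
)

```text
time: 12.65
position: [0.4058, -0.2405, 0.0056]
tcp_rot: [0.806, 0.592, -0.0, -0.0]
ft_force: [-2.2, 0.5, 4.7]
opening: 0.634
gripper_force: 29.7
```

```bash
python3 go.py 0.3985,0.2425,0.14,-1.132
```

```text
t 12.65 p [ 0.4058 -0.2405  0.0056] psi -0.3042 z [-0.  0. -1.] F [-2.2  0.5  4.7] open 0.0578 J6 -0.26
[ 458.6 -151.7 -134.3] mm turn 47.4
```

step_arm(
  series=[
    [0,0,-0.005,0],
    [0,0,-0.02,0],
    [0,0,-0.05,0],
    [0,0,-0.085,0],
    [0,0,-0.115,0],
    [0,0,-0.13,0],
    [0,0,-0.135,0],
    [0,0,-0.135,0],
  ],
)

```text
time: 13.65
position: [0.4057, -0.2403, 0.14]
tcp_rot: [0.806, 0.592, -0.0, -0.0]
ft_force: [0.3, -0.2, -2.1]
opening: 0.636
gripper_force: 29.8
```

step_arm(
  series=[
    [0.01,-0.003,0,3],
    [0.04,-0.013,0,8],
    [0.09,-0.03,0,15],
    [0.145,-0.048,0,22],
    [0.2,-0.066,0,28],
    [0.255,-0.084,0,35],
    [0.31,-0.102,0,42],
    [0.365,-0.121,0,47],
  ],
)

```text
time: 14.65
position: [0.3991, 0.1457, 0.1396]
tcp_rot: [0.976, 0.22, -0.001, 0.0]
ft_force: [1.0, -0.2, -2.7]
opening: 0.635
gripper_force: 29.7
```

```bash
python3 go.py 0.3983,0.2424,0.09,-1.132
```

```text
t 14.65 p [0.3991 0.1457 0.1396] psi -1.1276 z [-0.001 -0.    -1.   ] F [ 1.  -0.2 -2.7] open 0.0579 J6 1.45
[ 40.8 -87.7  49.5] mm turn 0.2
```

step_arm(
  series=[
    [0.012,-0.025,0,0.4],
    [0.025,-0.055,0.005,0.4],
    [0.035,-0.076,0.02,0.4],
    [0.04,-0.086,0.035,0.4],
    [0.0408,-0.0877,0.0455,0.4],
    [0.0408,-0.0877,0.0495,0.4],
    [0.0408,-0.0877,0.0495,0.4],
    [0.0408,-0.0877,0.0495,0.4],
  ],
)

```text
time: 15.65
position: [0.3993, 0.2404, 0.0915]
tcp_rot: [0.976, 0.217, 0.001, -0.0]
ft_force: [0.8, 0.2, -2.0]
opening: 0.637
gripper_force: 29.8
```

```bash
python3 go.py 0.3983,0.2424,0.0446,-1.132
cat > pic.py <<'E'
from h import *
import sys
x,y,z=map(float,sys.argv[2:5]); w=int(sys.argv[5]); cs=views(); t=[]
for c in cs:
    u=proj(c,[[x,y,z]])[0].astype(int); t.append(cv2.resize(c["img"][max(0,u[1]-w):u[1]+w,u[0]-w:u[0]+w],(400,400),interpolation=cv2.INTER_CUBIC))
cv2.imwrite("pics/%s.png"%sys.argv[1],np.hstack(t)[:,:,::-1])
E
python3 pic.py fr1 0.3983 0.2424 0.06 60
```

```text
t 15.65 p [0.3993 0.2404 0.0915] psi -1.1325 z [ 0.001  0.001 -1.   ] F [ 0.8  0.2 -2. ] open 0.0581 J6 1.65
[-0.1 -2.2 46.9] mm turn -0.0
```

View pics/fr1.png

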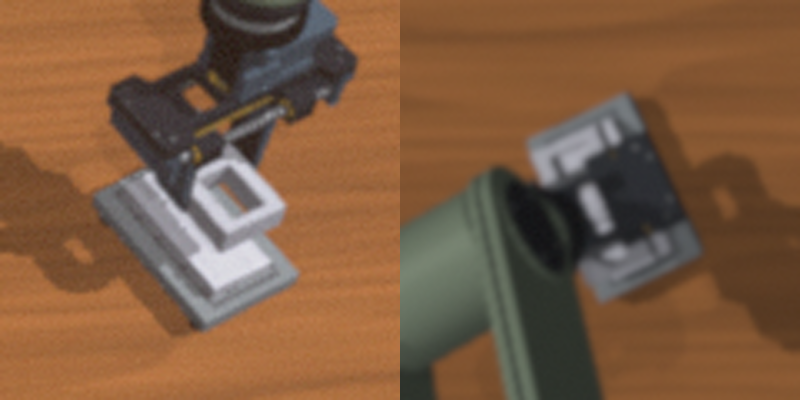

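The picture shows the base plate lying square inside the mark and the frame held level above it, oblong window towards the viewer.

step_arm(
  series=[
    [0,-0.001,0.01,0],
    [0,-0.001,0.025,0],
    [0,-0.001,0.036,0],
    [0,-0.001,0.042,0],
    [0,-0.001,0.044,0],
    [0,-0.001,0.0445,0],
    [0,-0.001,0.0445,0],
    [0,-0.001,0.0445,0],
  ],
)

```text
time: 16.75
position: [0.3986, 0.2417, 0.0467]
tcp_rot: [0.976, 0.218, 0.0, -0.0]
ft_force: [-1.1, -1.0, -3.2]
opening: 0.634
gripper_force: 29.8
```

```bash
python3 go.py 0.3983,0.2424,0.0446,-1.132
```

```text
t 16.75 p [0.3986 0.2417 0.0467] psi -1.1316 z [ 0.001  0.    -1.   ] F [-1.1 -1.  -3.2] open 0.0578 J6 1.65
[-0.  -0.8  2.1] mm turn 0.0
```

step_arm(
  series=[
    [0,-0.0008,0.0005,0],
    [0,-0.0008,0.001,0],
    [0,-0.0008,0.0015,0],
    [0,-0.0008,0.002,0],
    [0,-0.0008,0.0025,0],
    [0,-0.0008,0.0025,0],
  ],
)

```text
time: 17.5
position: [0.3981, 0.2423, 0.0446]
tcp_rot: [0.976, 0.218, 0.0, -0.0]
ft_force: [-1.6, -0.4, 5.6]
opening: 0.639
gripper_force: 29.8
```

```bash
python3 go.py 0.3983,0.2424,0.0446,-1.132
```

```text
t 17.5 p [0.3981 0.2423 0.0446] psi -1.1317 z [ 0.  0. -1.] F [-1.6 -0.4  5.6] open 0.0583 J6 1.65
[0.2 0.  0. ] mm turn 0.0
```

Contact. Release, rise, and move clear toward the round core to see the frame.

step_arm(
  series=[
    [0,0,0,0],
    [0,0,0,0],
    [0,0,0,0],
    [0,0,-0.01,0],
    [0,0,-0.04,0],
    [0,0,-0.08,0],
    [0,0,-0.12,0],
    [0,0,-0.13,0],
  ],
  grip=0.0912,
)

```text
time: 18.5
position: [0.3995, 0.2431, 0.177]
tcp_rot: [0.976, 0.218, 0.003, -0.001]
ft_force: [-0.6, 1.3, 0.5]
opening: 0.999
gripper_force: 0.0
```

```bash
python3 go.py 0.4588,-0.015,0.175,-1.132
```

```text
t 18.5 p [0.3995 0.2431 0.177 ] psi -1.1317 z [ 0.005  0.003 -1.   ] F [-0.6  1.3  0.5] open 0.0911 J6 1.65
[-56.1 258.9   1.5] mm turn 0.0
```

step_arm(
  series=[
    [-0.003,0.015,0,0],
    [-0.012,0.055,0,0],
    [-0.024,0.11,0,0],
    [-0.035,0.165,0,0],
    [-0.046,0.215,0,0],
    [-0.053,0.245,0,0],
    [-0.056,0.259,0,0],
    [-0.056,0.259,0,0],
  ],
)

```text
time: 19.5
position: [0.4569, -0.0164, 0.173]
tcp_rot: [0.976, 0.217, -0.001, -0.0]
ft_force: [-0.5, -0.1, 0.9]
opening: 0.997
gripper_force: 0.0
```

```bash
python3 go.py 0.4588,-0.015,0.029,-1.132;python3 look.py frame 0.039 0.398 0.2424 0.439
cat > win.py <<'E'
from h import *
# measure window centres in the frame top plane z=0.063 from dark/brown hole regions near expected spots
import sys
cs=views(); fx,fy,fa=map(float,sys.argv[1:4]); t=[]
for c in cs:
    H,_=cv2.findHomography(np.float32([proj(c,[[fx+u*np.cos(fa)-v*np.sin(fa),fy+u*np.sin(fa)+v*np.cos(fa),.063]])[0] for u,v in((-.08,-.05),(.08,-.05),(.08,.05),(-.08,.05))]),np.float32([(0,0),(640,0),(640,400),(0,400)]))
    t.append(cv2.flip(cv2.resize(cv2.warpPerspective(c["img"],H,(640,400)),(400,250)),0))
cv2.imwrite("pics/win1.png",np.hstack(t)[:,:,::-1])
E
python3 win.py 0.398 0.2424 0.439
```

```text
t 19.5 p [ 0.4569 -0.0164  0.173 ] psi -1.1333 z [-0.002  0.001 -1.   ] F [-0.5 -0.1  0.9] open 0.0909 J6 1.07
[  2.6  -0.3 144. ] mm turn -0.1
frame [0.4002 0.2438 0.4088] 0.089 freez [0.401  0.2434 0.4105 0.0415] 0.089 single [0.4    0.2451 0.3596] [0.3996 0.2435 0.4105]
```

View pics/win1.png

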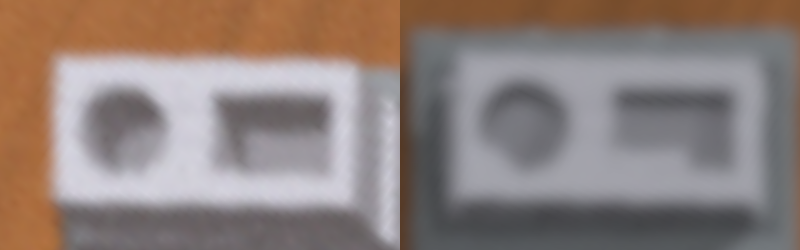

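The rectified views show the frame flat and square on the base plate. Round window is at about u = -30 mm and oblong at about +29 mm relative to the release point, so the frame sits roughly 3 mm along +x. I'll grip the round core from two directions so its centre is known exactly.

step_arm(
  series=[
    [0.002,0,0.02,0],
    [0.002,0,0.07,0],
    [0.002,0,0.12,0],
    [0.002,0,0.15,0],
    [0.002,0,0.163,0],
    [0.002,0,0.167,0],
    [0.002,0,0.167,0],
  ],
  grip=0.07,
)

```text
time: 20.58
position: [0.4601, -0.0148, 0.0077]
tcp_rot: [0.976, 0.218, 0.001, 0.0]
ft_force: [0.3, -0.2, 0.4]
opening: 0.77
gripper_force: 0.0
```

step_arm(
  series=[
    [0,0,0,0],
    [0,0,0,0],
    [0,0,0,0],
    [0,0,0,0],
    [0,0,0,0],
    [0,0,0,0],
    [0,0,0,0],
  ],
  grip=0.02,
)

```text
time: 21.45
position: [0.4591, -0.0149, 0.007]
tcp_rot: [0.976, 0.218, -0.0, -0.0]
ft_force: [-2.2, 1.5, 3.2]
opening: 0.298
gripper_force: 30.0
```

```bash
python3 go.py 0.4588,-0.015,0.029,-1.132
```

```text
t 21.45 p [ 0.4591 -0.0149  0.007 ] psi -1.1317 z [-0.  0. -1.] F [-2.2  1.5  3.2] open 0.0272 J6 1.07
[ -0.4  -0.1 -22. ] mm turn 0.0
```

step_arm(
  series=[
    [0,0,0,0],
    [0,0,0,0],
    [0,0,-0.01,0],
    [0,0,-0.045,0],
    [0,0,-0.075,0],
    [0,0,-0.08,-10],
    [0,0,-0.08,-20],
    [0,0,-0.08,-30],
  ],
  grip=0.07,
)

```text
time: 22.45
position: [0.4596, -0.0151, 0.0878]
tcp_rot: [0.885, 0.466, 0.001, 0.0]
ft_force: [-0.6, -0.7, -0.4]
opening: 0.768
gripper_force: 0.0
```

step_arm(
  series=[
    [0,0,0,-10],
    [0,0,0,-20],
    [0,0,0,-30],
    [0,0,0,-40],
    [0,0,0,-50],
    [0,0,0,-60],
    [0,0,0,-60],
    [0,0,0,-60],
  ],
)

```text
time: 23.45
position: [0.4594, -0.0151, 0.0873]
tcp_rot: [0.537, 0.843, 0.0, 0.0]
ft_force: [0.4, -0.2, 0.1]
opening: 0.767
gripper_force: 0.0
```

```bash
python3 go.py 0.4591,-0.0149,0.029,0.439
```

```text
t 23.45 p [ 0.4594 -0.0151  0.0873] psi 0.4367 z [ 0.001  0.    -1.   ] F [ 0.4 -0.2  0.1] open 0.0699 J6 -0.49
[ 0.3 -0.3 58.3] mm turn -0.1
```

step_arm(
  series=[
    [0,0,0.01,0],
    [0,0,0.03,0],
    [0,0,0.048,0],
    [0,0,0.055,0],
    [0,0,0.058,0],
    [0,0,0.058,0],
  ],
)

```text
time: 24.2
position: [0.4596, -0.0151, 0.0291]
tcp_rot: [0.536, 0.844, 0.0, 0.0]
ft_force: [-0.1, -1.2, 0.2]
opening: 0.766
gripper_force: 0.0
```

step_arm(
  series=[
    [0,0,0,0],
    [0,0,0,0],
    [0,0,0,0],
    [0,0,0,0],
    [0,0,0,0],
    [0,0,0,0],
    [0,0,0,0],
  ],
  grip=0.02,
)

```text
time: 25.08
position: [0.4598, -0.015, 0.0291]
tcp_rot: [0.536, 0.844, 0.0, 0.0]
ft_force: [0.3, 1.6, 1.4]
opening: 0.298
gripper_force: 29.9
```

step_arm(
  series=[
    [0,0,-0.01,0],
    [0,0,-0.035,0],
    [0,0,-0.07,0],
    [0,0,-0.1,0],
    [0,0,-0.115,0],
    [0,0,-0.12,0],
    [0,0,-0.12,0],
  ],
)

```text
time: 25.95
position: [0.4588, -0.0151, 0.1487]
tcp_rot: [0.536, 0.844, -0.0, -0.0]
ft_force: [0.2, 0.3, -2.7]
opening: 0.302
gripper_force: 29.8
```

```bash
python3 - <<'E'
import numpy as np
a=.439
for u in(-.031,.029,0.003): print(u, .3982+u*np.cos(a), .2424+u*np.sin(a))
E
python3 go.py 0.3702,0.2292,0.15,0.439
```

```text
-0.031 0.3701395083426144 0.22922393048190046
0.029 0.4244501373569091 0.25472600051693184
0.003 0.40091553145071473 0.24367510350175156
t 25.95 p [ 0.4588 -0.0151  0.1487] psi 0.4391 z [-0.001  0.    -1.   ] F [ 0.2  0.3 -2.7] open 0.0276 J6 -0.5
[258.8  23.7  -1.2] mm turn 0.0
```

step_arm(
  series=[
    [0.015,0.001,0,0],
    [0.055,0.005,0,0],
    [0.11,0.01,0,0],
    [0.165,0.015,0,0],
    [0.215,0.02,0,0],
    [0.247,0.023,0,0],
    [0.2588,0.0237,0.02,0],
    [0.2588,0.0237,0.039,0],
  ],
)

```text
time: 26.95
position: [0.3691, 0.2305, 0.1089]
tcp_rot: [0.535, 0.845, -0.001, -0.001]
ft_force: [0.8, -0.5, -3.2]
opening: 0.3
gripper_force: 29.8
```

step_arm(
  series=[
    [0,0,0,0],
    [0,0,0,0],
  ],
)

```text
time: 27.2
position: [0.3706, 0.2295, 0.1102]
tcp_rot: [0.536, 0.844, 0.0, -0.0]
ft_force: [0.5, -0.3, -1.4]
opening: 0.297
gripper_force: 29.8
```

```bash
python3 go.py 0.3701,0.2292,0.11,0.439; python3 pic.py rc1 0.3783 0.2324 0.08 35
```

```text
t 27.2 p [0.3706 0.2295 0.1102] psi 0.4392 z [-0.  0. -1.] F [ 0.5 -0.3 -1.4] open 0.027 J6 0.09
[-0.  -0.6  0.2] mm turn 0.0
```

View pics/rc1.png

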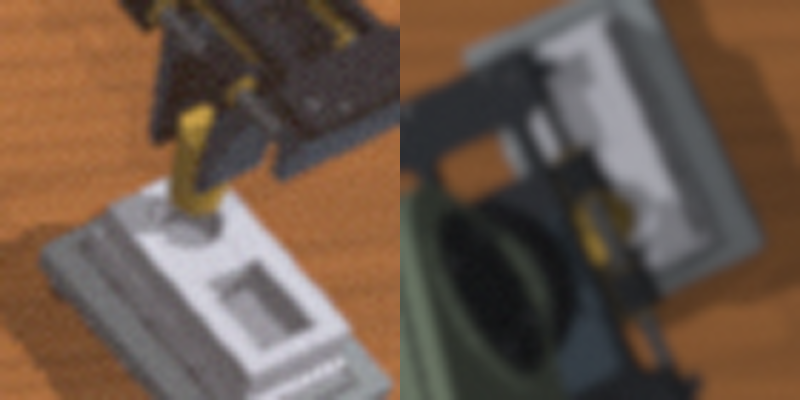

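The core hangs above the round window in the scene view, with the visible hole slightly left of and below it. I'll overlay projected outlines to quantify the offset.

```bash
cat > ov.py <<'E'
from h import *
import sys
# overlay: held core at tcp (robot) and windows/top edges for frame guess
fx,fy,fa=map(float,sys.argv[1:4]); s=sense(); p=s["position"]; K=11
def line(im,c,P,col,off,bias):
    u=((proj(c,P)+bias+.5-off)*K).astype(np.int32); cv2.polylines(im,[u],True,col,1,cv2.LINE_AA)
t=np.linspace(0,2*np.pi,60); ca,sa=np.cos(fa),np.sin(fa)
W=lambda u,v,z:np.stack([fx+u*ca-v*sa,fy+u*sa+v*ca,np.full(len(u),z)],1)
c=capture("scene"); o=(proj(c,[[p[0]+.01,p[1]+.005,.07]])[0]-[36,32]).astype(int)
im=cv2.resize(c["img"][o[1]:o[1]+54,o[0]:o[0]+72],None,fx=K,fy=K,interpolation=cv2.INTER_CUBIC)
r=np.array
line(im,c,W(-.034+.0175*np.cos(t),.0175*np.sin(t),.063),(0,255,0),o,0)
line(im,c,W(.026+r([-1,1,1,-1])*.0235,r([-1,-1,1,1])*.0155,.063),(0,255,0),o,0)
line(im,c,W(r([-1,1,1,-1])*.06,r([-1,-1,1,1])*.029,.063),(0,255,0),o,0)
if len(sys.argv)>5:
    b=float(sys.argv[5])
    for z in(b,b+.046): line(im,c,np.stack([p[0]+.014*np.cos(t),p[1]+.014*np.sin(t),t*0+z],1),(255,0,0),o,0)
cv2.imwrite("pics/%s.png"%sys.argv[4],im[:,:,::-1])
E
python3 ov.py 0.4009 0.2437 0.439 ov2 0.082
```

```text
(no output)
```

View pics/ov2.png

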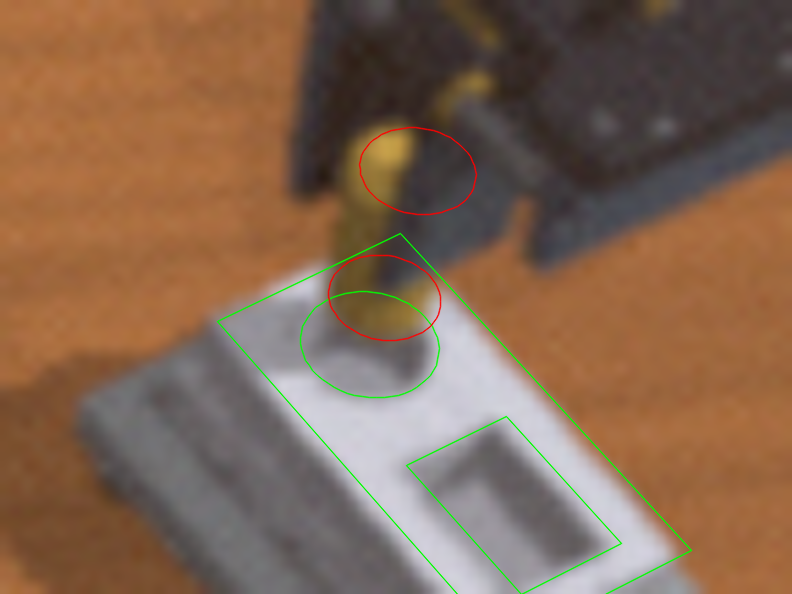

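Run:
```python
from h import *
p=sense()["position"]
for n in("scene",):
    c=capture(n); im=c["img"].astype(int)
    sat=(im[...,0]-im[...,2])
    g=im[...,1]/np.maximum(1,im[...,0])   # brass: g/r ~0.75, wood ~0.55
    for z in (0.126,.118,.11,.102,.094,.088):
        u=proj(c,[[*p[:2],z]])[0]; r=int(round(u[1])); cs_=range(int(u[0])-9,int(u[0])+9)
        print(round(z,3),r,round(u[0],1)," ".join(f"{k}:{g[r,k]:.2f}/{sat[r,k]}" for k in cs_))
    # frame top face: rectify plane z=.063 around (0.3982,0.2424), threshold bright
    a=.439; ca,sa=np.cos(a),np.sin(a)
    W=lambda u,v:proj(c,[[.3982+u*ca-v*sa,.2424+u*sa+v*ca,.063]])[0]
    lum=im.mean(2).astype(np.float32)
    for u in(-.008,-.002,.03,.056):
        q=np.array([W(u,v) for v in np.arange(-.04,.0405,.001)],np.float32)
        L=cv2.remap(lum,q[:,0].reshape(1,-1).copy(),q[:,1].reshape(1,-1).copy(),cv2.INTER_LINEAR)[0]
        print("u",u,L.astype(int).tolist())
```

```text
0.126 111 412.3 403:0.73/19 404:0.67/22 405:0.76/30 406:0.75/61 407:0.79/85 408:0.81/94 409:0.82/88 410:0.80/74 411:0.80/42 412:0.85/8 413:0.89/5 414:0.90/7 415:0.94/2 416:0.91/2 417:0.98/-2 418:1.00/-2 419:1.03/-5 420:1.00/-2
0.118 113 411.8 402:0.66/63 403:0.66/64 404:0.64/83 405:0.68/81 406:0.76/62 407:0.77/65 408:0.79/75 409:0.78/75 410:0.79/57 411:0.86/19 412:0.86/7 413:0.93/3 414:0.91/3 415:0.97/-4 416:0.97/-2 417:0.96/-1 418:0.99/-5 419:1.03/-6
0.11 115 411.3 402:0.63/98 403:0.65/97 404:0.65/93 405:0.70/75 406:0.76/62 407:0.78/60 408:0.76/63 409:0.77/52 410:0.84/30 411:0.92/8 412:0.91/1 413:0.95/5 414:1.00/-5 415:1.01/-5 416:1.04/-4 417:0.95/-1 418:1.06/-7 419:0.96/-7
0.102 117 410.7 401:0.64/94 402:0.65/92 403:0.63/93 404:0.65/87 405:0.71/70 406:0.77/61 407:0.78/58 408:0.75/61 409:0.76/43 410:0.80/17 411:0.90/4 412:0.92/2 413:0.98/-6 414:1.03/-9 415:1.00/-10 416:1.07/-6 417:0.93/1 418:0.81/25
0.094 119 410.2 401:0.70/79 402:0.78/52 403:0.86/32 404:0.90/24 405:0.87/38 406:0.78/59 407:0.79/59 408:0.77/56 409:0.76/26 410:0.86/8 411:1.00/0 412:0.97/-3 413:0.97/2 414:0.87/16 415:0
[... 1209 characters left out ...]
165, 160, 155, 153, 153, 152, 152, 152, 152, 152, 152, 149, 146, 140, 133, 125, 118, 111, 106, 102, 99, 98, 98, 97, 98, 100, 103, 108, 118, 132, 148, 163, 179, 192, 202, 206, 209, 209, 208, 206, 203, 197, 185, 173, 159, 145, 134, 123, 116, 112, 110, 110, 111, 113, 114, 114, 114, 113, 113]
u 0.056 [99, 98, 97, 102, 110, 120, 135, 154, 172, 188, 196, 202, 207, 208, 209, 209, 207, 206, 204, 203, 205, 207, 207, 205, 204, 203, 204, 204, 204, 203, 202, 202, 203, 205, 205, 204, 203, 203, 203, 204, 203, 203, 201, 200, 200, 200, 201, 202, 201, 201, 202, 203, 205, 207, 208, 209, 210, 211, 211, 211, 209, 206, 199, 191, 178, 165, 149, 136, 125, 117, 111, 110, 110, 109, 110, 110, 109, 108, 108, 108, 109]
```

Numbers: the frame edges show a scene-camera bias of about -2 to -3 mm across the frame. The core has swung about 0.14 rad in the pads: its foot is +1.9 mm from the window centre and it leans back to about -1.5 mm at the window's top. It is therefore centred over its depth, so I insert straight down slowly and watch the force.

step_arm(
  series=[
    [0,0,0.006,0],
    [0,0,0.012,0],
    [0,0,0.018,0],
    [0,0,0.023,0],
    [0,0,0.027,0],
    [0,0,0.03,0],
    [0,0,0.03,0],
    [0,0,0.03,0],
  ],
)

```text
time: 28.4
position: [0.3709, 0.2294, 0.0801]
tcp_rot: [0.536, 0.844, 0.0, 0.0]
ft_force: [0.4, -0.7, -2.3]
opening: 0.293
gripper_force: 29.8
```

```bash
python3 go.py 0.3701,0.2292,0.068,0.439
```

```text
t 28.4 p [0.3709 0.2294 0.0801] psi 0.4392 z [ 0.  0. -1.] F [ 0.4 -0.7 -2.3] open 0.0268 J6 0.09
[ 0.2 -0.8 12.1] mm turn 0.0
```

It is 12 mm in with no contact. Continue in small steps.

step_arm(
  series=[
    [0,0,0.003,0],
    [0,0,0.006,0],
    [0,0,0.008,0],
    [0,0,0.0095,0],
    [0,0,0.0105,0],
    [0,0,0.0112,0],
    [0,0,0.0112,0],
  ],
)

```text
time: 29.28
position: [0.3707, 0.2292, 0.0687]
tcp_rot: [0.536, 0.844, 0.0, -0.0]
ft_force: [0.9, 0.5, -2.6]
opening: 0.296
gripper_force: 29.8
```

```bash
python3 go.py 0.3701,0.2292,0.068,0.439
```

```text
t 29.27 p [0.3707 0.2292 0.0687] psi 0.4391 z [ 0.  0. -1.] F [ 0.9  0.5 -2.6] open 0.027 J6 0.09
[ 0.2 -0.6  0.7] mm turn 0.0
```

step_arm(
  series=[
    [0,0,0.0005,0],
    [0,0,0.001,0],
    [0,0,0.0013,0],
    [0,0,0.0013,0],
  ],
)

```text
time: 29.78
position: [0.3709, 0.2294, 0.068]
tcp_rot: [0.536, 0.844, 0.0, 0.0]
ft_force: [-0.8, 0.3, 5.7]
opening: 0.301
gripper_force: 29.9
```

```bash
python3 go.py 0.3701,0.2292,0.068,0.439
```

```text
t 29.77 p [0.3709 0.2294 0.068 ] psi 0.4391 z [ 0.  0. -1.] F [-0.8  0.3  5.7] open 0.0275 J6 0.09
[ 0.2 -0.8 -0. ] mm turn 0.0
```

step_arm(
  series=[
    [0,0,0,0],
    [0,0,0,0],
    [0,0,0,0],
    [0,0,-0.01,0],
    [0,0,-0.04,0],
    [0,0,-0.08,0],
    [0,0,-0.11,0],
    [0,0,-0.12,0],
  ],
  grip=0.06,
)

```text
time: 30.78
position: [0.3716, 0.2298, 0.1896]
tcp_rot: [0.536, 0.844, 0.002, 0.001]
ft_force: [0.1, -0.5, -0.9]
opening: 0.655
gripper_force: 0.0
```

```bash
python3 go.py 0.5523,-0.4221,0.16,-0.384
```

```text
t 30.77 p [0.3716 0.2298 0.1896] psi 0.4392 z [ 0.004  0.002 -1.   ] F [ 0.1 -0.5 -0.9] open 0.0597 J6 0.09
[-666.9 -113.8   28.8] mm turn 47.2
```

step_arm(
  series=[
    [-0.02,-0.003,0,3],
    [-0.07,-0.012,0,8],
    [-0.125,-0.021,0,14],
    [-0.185,-0.031,0,20],
    [-0.245,-0.042,0,26],
    [-0.3,-0.051,0,32],
    [-0.36,-0.061,0,38],
    [-0.42,-0.072,0,44],
  ],
)

```text
time: 31.78
position: [0.484, -0.1833, 0.1866]
tcp_rot: [0.814, 0.58, -0.0, -0.001]
ft_force: [0.7, -0.5, 0.4]
opening: 0.665
gripper_force: 0.0
```

```bash
python3 go.py 0.5523,-0.4221,0.16,-0.384
```

```text
t 31.77 p [ 0.484  -0.1833  0.1866] psi -0.3326 z [-0.001  0.001 -1.   ] F [ 0.7 -0.5  0.4] open 0.0606 J6 -0.05
[-203.4  142.6   26.3] mm turn 2.9
```

step_arm(
  series=[
    [-0.045,0.032,0,1],
    [-0.09,0.063,0,2.5],
    [-0.135,0.095,0,2.5],
    [-0.17,0.12,0.01,2.5],
    [-0.192,0.135,0.02,2.5],
    [-0.202,0.142,0.026,2.5],
    [-0.202,0.142,0.026,2.5],
    [-0.202,0.142,0.026,2.5],
  ],
)

```text
time: 32.78
position: [0.5533, -0.4174, 0.1617]
tcp_rot: [0.826, 0.564, 0.0, -0.0]
ft_force: [0.0, 0.2, 0.0]
opening: 0.655
gripper_force: 0.0
```

```bash
python3 go.py 0.5523,-0.4221,0.006,-0.384; python3 pic.py c1 0.3983 0.2424 0.06 35
```

```text
t 32.77 p [ 0.5533 -0.4174  0.1617] psi -0.3717 z [-0.     0.001 -1.   ] F [0.  0.2 0. ] open 0.0597 J6 -0.29
[ -4.8   0.8 155.7] mm turn 0.7
```

View pics/c1.png

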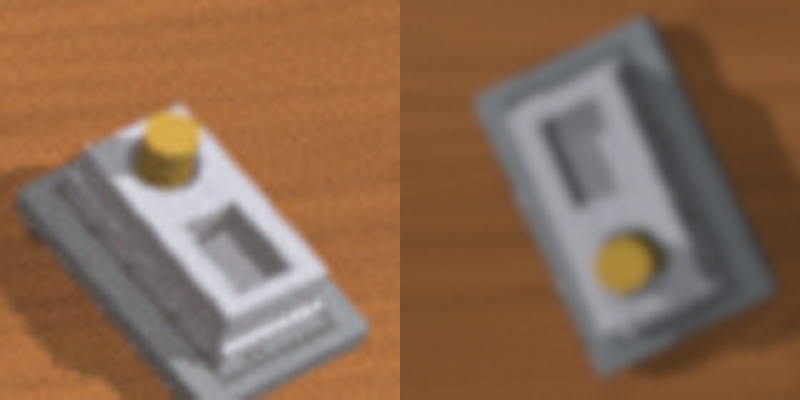

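The round core stands upright in its window. For the oblong core I first square it lengthwise (40 mm), then grip it across.

step_arm(
  series=[
    [-0.003,0.001,0.02,-10],
    [-0.003,0.001,0.04,-20],
    [-0.003,0.001,0.06,-30],
    [-0.003,0.001,0.075,-40],
    [-0.003,0.001,0.08,-50],
    [-0.003,0.001,0.08,-60],
    [-0.003,0.001,0.08,-70],
    [-0.003,0.001,0.08,-80],
  ],
  grip=0.065,
)

```text
time: 33.88
position: [0.5534, -0.421, 0.0823]
tcp_rot: [0.267, 0.964, -0.0, 0.0]
ft_force: [0.3, 0.6, 0.8]
opening: 0.711
gripper_force: 0.0
```

step_arm(
  series=[
    [0,0,0,-9.3],
    [0,0,0,-9.3],
    [0,0,0,-9.3],
  ],
)

```text
time: 34.25
position: [0.5533, -0.4213, 0.0819]
tcp_rot: [0.192, 0.981, -0.0, 0.0]
ft_force: [-0.1, -0.1, -0.4]
opening: 0.711
gripper_force: 0.0
```

```bash
python3 go.py 0.5523,-0.4221,0.006,1.187
```

```text
t 34.25 p [ 0.5533 -0.4213  0.0819] psi 1.1843 z [ 0. -0. -1.] F [-0.1 -0.1 -0.4] open 0.0648 J6 -1.85
[ 0.7 -1.1 75.9] mm turn -0.2
```

step_arm(
  series=[
    [0,-0.001,0.015,0],
    [0,-0.001,0.04,0],
    [0,-0.001,0.06,0],
    [0,-0.001,0.071,0],
    [0,-0.001,0.075,0],
    [0,-0.001,0.075,0],
  ],
)

```text
time: 35.0
position: [0.553, -0.4227, 0.0065]
tcp_rot: [0.191, 0.982, -0.0, 0.0]
ft_force: [-0.1, 0.3, 0.8]
opening: 0.713
gripper_force: 0.0
```

step_arm(
  series=[
    [0,0,0,0],
    [0,0,0,0],
    [0,0,0,0],
    [0,0,0,0],
    [0,0,0,0],
    [0,0,0,0],
  ],
  grip=0.03,
)

```text
time: 35.75
position: [0.5532, -0.4221, 0.007]
tcp_rot: [0.191, 0.982, 0.0, 0.0]
ft_force: [0.7, 3.5, 6.2]
opening: 0.44
gripper_force: 30.0
```

step_arm(
  series=[
    [0,0,0,0],
    [0,0,0,0],
    [0,0,-0.01,0],
    [0,0,-0.045,0],
    [0,0,-0.075,0],
    [0,0,-0.08,10],
    [0,0,-0.08,20],
    [0,0,-0.08,30],
  ],
  grip=0.065,
)

```text
time: 36.75
position: [0.5528, -0.423, 0.0873]
tcp_rot: [0.441, 0.897, -0.0, 0.0]
ft_force: [-0.3, 0.3, -0.0]
opening: 0.708
gripper_force: 0.0
```

step_arm(
  series=[
    [0,0,0,10],
    [0,0,0,20],
    [0,0,0,30],
    [0,0,0,40],
    [0,0,0,50],
    [0,0,0,60],
    [0,0,0,60],
    [0,0,0,60],
  ],
)

```text
time: 37.75
position: [0.5528, -0.4228, 0.0867]
tcp_rot: [0.829, 0.56, 0.0, 0.0]
ft_force: [0.9, -1.2, 0.9]
opening: 0.715
gripper_force: 0.0
```

```bash
python3 go.py 0.5525,-0.4222,0.029,-0.3865
```

```text
t 37.75 p [ 0.5528 -0.4228  0.0867] psi -0.3823 z [ 0. -0. -1.] F [ 0.9 -1.2  0.9] open 0.0652 J6 -0.29
[ 0.5 -0.5 57.7] mm turn 0.2
```

step_arm(
  series=[
    [0,0,0.01,0],
    [0,0,0.03,0],
    [0,0,0.048,0],
    [0,0,0.055,0],
    [0,0,0.058,0],
    [0,0,0.058,0],
  ],
)

```text
time: 38.5
position: [0.5531, -0.4228, 0.0287]
tcp_rot: [0.829, 0.559, 0.0, 0.0]
ft_force: [0.0, -0.4, 0.6]
opening: 0.712
gripper_force: 0.0
```

step_arm(
  series=[
    [0,0,0,0],
    [0,0,0,0],
    [0,0,0,0],
    [0,0,0,0],
    [0,0,0,0],
    [0,0,0,0],
    [0,0,0,0],
  ],
  grip=0.015,
)

```text
time: 39.38
position: [0.5524, -0.4224, 0.0284]
tcp_rot: [0.829, 0.559, -0.0, -0.0]
ft_force: [-3.0, 1.7, 1.4]
opening: 0.261
gripper_force: 29.7
```

step_arm(
  series=[
    [0,0,-0.005,0],
    [0,0,-0.02,0],
    [0,0,-0.045,0],
    [0,0,-0.075,0],
    [0,0,-0.1,0],
    [0,0,-0.115,0],
    [0,0,-0.12,0],
    [0,0,-0.12,0],
  ],
)

```text
time: 40.38
position: [0.5526, -0.4224, 0.148]
tcp_rot: [0.829, 0.559, -0.0, -0.0]
ft_force: [-0.0, -0.0, -3.7]
opening: 0.262
gripper_force: 29.6
```

```bash
python3 go.py 0.4244,0.2547,0.15,-1.132 0.5,-0.1,0.15,-0.75
```

```text
t 40.38 p [ 0.5526 -0.4224  0.148 ] psi -0.3847 z [-0.001  0.001 -1.   ] F [-0.  -0.  -3.7] open 0.0239 J6 -0.28
[ 579.6 -372.9   -1.6] mm turn 42.8
[ 279.1 -169.8   -1.8] mm turn 20.9
```

step_arm(
  series=[
    [0.003,-0.002,0,0.2],
    [0.012,-0.0075,0,0.9],
    [0.029,-0.019,0,2.1],
    [0.058,-0.037,0,4.3],
    [0.093,-0.06,0,6.8],
    [0.128,-0.082,0,9.4],
    [0.162,-0.104,0,12],
    [0.197,-0.127,0,14.6],
  ],
)

```text
time: 41.38
position: [0.5082, -0.1904, 0.1482]
tcp_rot: [0.894, 0.448, 0.0, -0.0]
ft_force: [0.5, 0.0, -3.0]
opening: 0.263
gripper_force: 29.6
```

```bash
python3 go.py 0.4244,0.2547,0.15,-1.132
```

```text
t 41.38 p [ 0.5082 -0.1904  0.1482] psi -0.6413 z [-0.     0.001 -1.   ] F [ 0.5  0.  -3. ] open 0.024 J6 0.26
[ 306.5 -333.4   -1.5] mm turn 28.1
```

step_arm(
  series=[
    [0.028,-0.03,0,2.5],
    [0.055,-0.06,0,5],
    [0.083,-0.09,0,7.6],
    [0.11,-0.12,0,10],
    [0.138,-0.15,0,12.6],
    [0.165,-0.18,0,15.2],
    [0.19,-0.207,0,17.4],
    [0.215,-0.233,0,19.7],
  ],
)

```text
time: 42.38
position: [0.4491, 0.1207, 0.1484]
tcp_rot: [0.957, 0.289, -0.0, -0.0]
ft_force: [1.5, -0.6, -3.2]
opening: 0.263
gripper_force: 29.6
```

```bash
python3 go.py 0.4244,0.2547,0.15,-1.132
```

```text
t 42.38 p [0.4491 0.1207 0.1484] psi -0.9845 z [-0.  0. -1.] F [ 1.5 -0.6 -3.2] open 0.024 J6 1.22
[  53.5 -125.3   -1.5] mm turn 8.4
```

step_arm(
  series=[
    [0.012,-0.0275,0,2],
    [0.0225,-0.0525,0,4],
    [0.032,-0.075,0,6],
    [0.0405,-0.095,0,7.5],
    [0.047,-0.11,0,8.5],
    [0.0515,-0.12,0,9],
    [0.0535,-0.125,0,9],
    [0.0535,-0.125,0,9],
  ],
)

```text
time: 43.38
position: [0.4254, 0.2529, 0.1484]
tcp_rot: [0.977, 0.214, -0.0, 0.0]
ft_force: [0.4, 0.1, -2.8]
opening: 0.264
gripper_force: 29.6
```

step_arm(
  series=[
    [0,0,0.01,0],
    [0,0,0.023,0],
    [0,0,0.035,0],
    [0,0,0.041,0],
    [0,0,0.043,0],
    [0,0,0.043,0],
    [0,0,0.043,0],
  ],
)

```text
time: 44.25
position: [0.4259, 0.2531, 0.1058]
tcp_rot: [0.977, 0.214, 0.0, -0.0]
ft_force: [0.5, -0.2, -4.3]
opening: 0.263
gripper_force: 29.6
```

```bash
python3 go.py 0.4244,0.2547,0.068,-1.145
cat > ov3.py <<'E'
from h import *
import sys
# overlay held oblong core (robot pose) and the frame's windows for a guess
fx,fy,fa=map(float,sys.argv[1:4]); s=sense(); p=s["position"]; K=10; b=p[2]-.0285
from scipy.spatial.transform import Rotation as Ro
R=Ro.from_quat(s["tcp_rot"]).as_matrix(); g=np.arctan2(R[1,1],R[0,1])+np.pi/2
r=np.array; ca,sa=np.cos(fa),np.sin(fa)
W=lambda u,v,z:np.stack([fx+u*ca-v*sa,fy+u*sa+v*ca,u*0+z],1)
T=lambda u,v,z:np.stack([p[0]+u*np.cos(g)-v*np.sin(g),p[1]+u*np.sin(g)+v*np.cos(g),u*0+z],1)
sx,sy=r([-1,1,1,-1.]),r([-1,-1,1,1.])
out=[]
for c in views():
    o=(proj(c,[[p[0]-.01,p[1],.075]])[0]-[20,28]).astype(int)
    im=cv2.resize(c["img"][o[1]:o[1]+56,o[0]:o[0]+40],None,fx=K,fy=K,interpolation=cv2.INTER_CUBIC)
    L=lambda P,col:cv2.polylines(im,[((proj(c,P)+.5-o)*K).astype(np.int32)],True,col,1,cv2.LINE_AA)
    L(W(.026+sx*.0235,sy*.0155,.063),(0,255,0)); L(W(sx*.06,sy*.029,.063),(0,255,0))
    L(T(sx*.02,sy*.012,b+.003),(255,0,0)); L(T(sx*.02,sy*.012,b+.046),(255,0,0))
    out.append(im)
cv2.imwrite("pics/%s.png"%sys.argv[4],np.hstack(out)[:,:,::-1])
E
python3 ov3.py 0.4009 0.2437 0.425 oc1
```

```text
t 44.25 p [0.4259 0.2531 0.1058] psi -1.1404 z [ 0.001  0.001 -1.   ] F [ 0.5 -0.2 -4.3] open 0.024 J6 1.65
[-0.7 -2.1 37.8] mm turn 0.3
```

View pics/oc1.png

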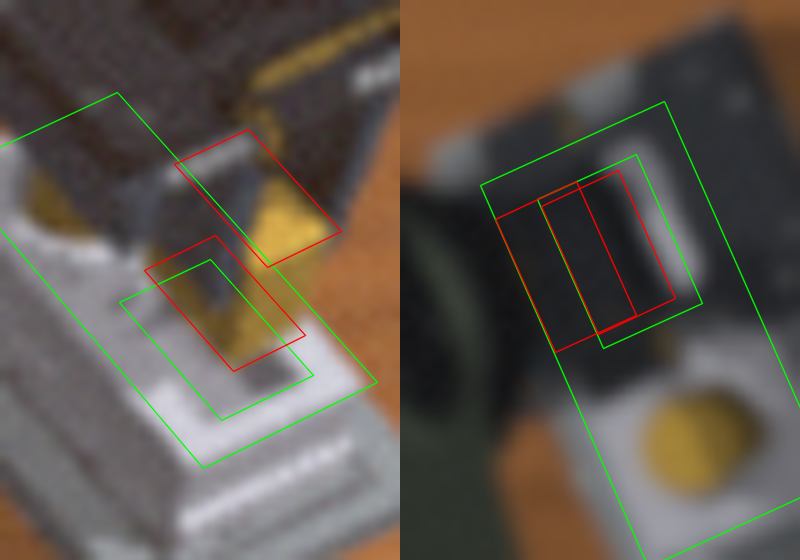

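```bash
cat > prof.py <<'E'
from h import *
from scipy.spatial.transform import Rotation as Ro
s=sense(); p=s["position"]; R=Ro.from_quat(s["tcp_rot"]).as_matrix(); g=np.arctan2(R[1,1],R[0,1])+np.pi/2
c=capture("scene"); im=c["img"].astype(np.float32); b=p[2]-.0285
def prof(o,a,u0,u1,v0,v1,z,ch):
    t=np.linspace(0,1,int(max(abs(u1-u0),abs(v1-v0))*1000)+1); u=u0+(u1-u0)*t; v=v0+(v1-v0)*t
    q=proj(c,np.stack([o[0]+u*np.cos(a)-v*np.sin(a),o[1]+u*np.sin(a)+v*np.cos(a),u*0+z],1)).astype(np.float32)
    I=cv2.remap(im,q[:,:1].copy(),q[:,1:].copy(),cv2.INTER_LINEAR)[:,0]
    return (I.mean(1) if ch=="l" else I[:,0]-I[:,2]).astype(int).tolist()
f=(.3982,.2424)
for v in(-.026,-.022,-.018): print("frame u 30..75 v",v,prof(f,.425,.03,.075,v,v,.063,"l"))
for u in(.03,.04,.05,.055): print("frame v -40..0 u",u,prof(f,.425,u,u,-.04,0,.063,"l"))
for v in(-.006,0,.006): print("foot u 5..35 v",v,prof(p,g,.005,.035,v,v,b+.003,"s"))
for v in(-.006,0,.006): print("top  u 5..35 v",v,prof(p,g,.005,.035,v,v,b+.046,"s"))
for u in(.012,.018): print("foot v -25..5 u",u,prof(p,g,u,u,-.025,.02,b+.003,"s"))
for u in(.012,.018): print("top v -10..25 u",u,prof(p,g,u,u,-.025,.025,b+.046,"s"))
E
python3 prof.py
```

```text
frame u 30..75 v -0.026 [149, 150, 150, 157, 167, 177, 188, 196, 201, 206, 210, 210, 209, 208, 208, 208, 209, 208, 208, 207, 208, 209, 210, 209, 210, 212, 211, 207, 204, 201, 194, 182, 171, 160, 153, 149, 146, 144, 145, 150, 155, 162, 173, 184, 193, 201]
frame u 30..75 v -0.022 [149, 150, 157, 165, 175, 185, 193, 197, 200, 202, 203, 202, 202, 201, 201, 202, 201, 199, 198, 198, 201, 201, 201, 202, 205, 207, 208, 207, 206, 200, 192, 183, 174, 164, 157, 151, 146, 146, 146, 149, 154, 163, 173, 186, 194, 198]
frame u 30..75 v -0.018 [156, 157, 158, 160, 166, 172, 174, 175, 175, 174, 172, 172, 173, 173, 174, 174, 172, 170, 167, 167, 171, 177, 183, 189, 196, 202, 206, 207, 204, 200, 196, 187, 176, 166, 157, 153, 150, 147, 145, 148, 154, 161, 170, 182, 191, 199]
frame v -40..0 u 0.03 [98, 97, 96, 97, 100, 105, 111, 121, 129, 136, 141, 146, 151, 150, 149, 149, 149, 148, 149, 150, 153, 154, 156, 156, 155, 155, 155, 154, 153, 152, 148, 145, 140, 135, 129, 121, 113, 103, 94, 86, 81]
frame v -40..0 u 0.04 [97, 97, 98, 102, 108, 114, 130, 146, 161, 176, 187, 197, 204, 208, 210, 210, 208, 206, 203,
[... 1671 characters left out ...]
 82, 89, 91]
foot v -25..5 u 0.018 [-4, -4, -4, -4, -3, -2, -2, -2, -2, 0, 5, 11, 18, 26, 35, 45, 49, 52, 57, 61, 60, 56, 54, 51, 50, 47, 45, 42, 37, 35, 32, 29, 27, 27, 27, 25, 22, 16, 9, 9, 16, 26, 38, 54, 69, 82]
top v -10..25 u 0.012 [3, 2, 0, 0, -2, -4, -4, -3, -2, 3, 20, 36, 52, 72, 92, 111, 117, 123, 130, 133, 133, 133, 133, 133, 133, 133, 131, 129, 125, 122, 117, 112, 103, 92, 82, 67, 51, 35, 21, 12, 5, 0, 3, 5, 6, 12, 21, 28, 37, 48, 59]
top v -10..25 u 0.018 [-5, -7, -1, 4, 8, 21, 37, 53, 69, 85, 103, 118, 120, 123, 127, 128, 129, 132, 130, 127, 125, 125, 126, 127, 129, 128, 127, 127, 125, 124, 126, 116, 100, 84, 66, 50, 31, 23, 27, 30, 36, 47, 62, 78, 83, 90, 96, 98, 99, 100, 100]
```

Core vs window in the same image: the core needs about -1.5 mm along the frame and -1 mm across. I shift it and dip the foot about 2 mm into the window to check the force.

step_arm(
  series=[
    [-0.0015,0.001,0.003,0.5],
    [-0.0015,0.001,0.007,0.8],
    [-0.0015,0.001,0.011,0.8],
    [-0.0015,0.001,0.014,0.8],
    [-0.0015,0.001,0.016,0.8],
    [-0.0015,0.001,0.0165,0.8],
    [-0.0015,0.001,0.0165,0.8],
  ],
)

```text
time: 45.28
position: [0.4247, 0.2514, 0.089]
tcp_rot: [0.978, 0.207, 0.0, -0.0]
ft_force: [0.8, -0.2, -2.7]
opening: 0.264
gripper_force: 29.6
```

```bash
python3 go.py 0.4244,0.2520,0.0674,-1.155
```

```text
t 45.27 p [0.4247 0.2514 0.089 ] psi -1.1544 z [ 0.  0. -1.] F [ 0.8 -0.2 -2.7] open 0.024 J6 1.67
[-0.  -0.7 21.6] mm turn 0.0
```

step_arm(
  series=[
    [0,0,0.0015,0],
    [0,0,0.003,0],
    [0,0,0.004,0],
    [0,0,0.005,0],
    [0,0,0.005,0],
  ],
)

```text
time: 45.9
position: [0.4246, 0.2514, 0.0839]
tcp_rot: [0.978, 0.207, -0.0, -0.0]
ft_force: [-0.1, 0.7, -3.6]
opening: 0.265
gripper_force: 29.6
```

```bash
python3 go.py 0.4244,0.2520,0.0674,-1.155
```

```text
t 45.9 p [0.4246 0.2514 0.0839] psi -1.1544 z [-0.  0. -1.] F [-0.1  0.7 -3.6] open 0.0242 J6 1.67
[ 0.1 -0.7 16.5] mm turn 0.0
```

The stepped foot is past the window rim with no contact. Lower to just above the plate, then touch down.

step_arm(
  series=[
    [0,0,0.003,0],
    [0,0,0.006,0],
    [0,0,0.009,0],
    [0,0,0.012,0],
    [0,0,0.014,0],
    [0,0,0.0155,0],
    [0,0,0.0155,0],
  ],
)

```text
time: 46.78
position: [0.4246, 0.2514, 0.0684]
tcp_rot: [0.978, 0.207, -0.0, -0.0]
ft_force: [-0.2, 0.1, -2.7]
opening: 0.27
gripper_force: 29.6
```

step_arm(
  series=[
    [0,0,0.0005,0],
    [0,0,0.001,0],
    [0,0,0.0014,0],
    [0,0,0.0014,0],
  ],
)

```text
time: 47.28
position: [0.4247, 0.2515, 0.0674]
tcp_rot: [0.978, 0.207, 0.0, -0.0]
ft_force: [-0.3, -0.7, 1.2]
opening: 0.269
gripper_force: 29.6
```

```bash
python3 go.py 0.4244,0.2520,0.0674,-1.155
```

```text
t 47.27 p [0.4247 0.2515 0.0674] psi -1.1543 z [ 0.  0. -1.] F [-0.3 -0.7  1.2] open 0.0246 J6 1.67
[-0.1 -0.6 -0. ] mm turn 0.0
```

step_arm(
  series=[
    [0,0,0,0],
    [0,0,0,0],
    [0,0,0,0],
    [0,0,-0.01,0],
    [0,0,-0.04,0],
    [0,0,-0.08,0],
    [0,0,-0.11,0],
    [0,0,-0.12,0],
  ],
  grip=0.05,
)

```text
time: 48.28
position: [0.4256, 0.2519, 0.1894]
tcp_rot: [0.978, 0.207, 0.002, -0.001]
ft_force: [-0.2, 0.1, -0.1]
opening: 0.553
gripper_force: 0.0
```

```bash
python3 go.py 0.6606,-0.1434,0.15,1.164 0.6606,-0.1434,0.15,-1.977
```

```text
t 48.27 p [0.4256 0.2519 0.1894] psi -1.1543 z [ 0.004  0.002 -1.   ] F [-0.2  0.1 -0.1] open 0.0504 J6 1.67
[ 54.8 456.6  39.5] mm turn -132.8
[ 54.8 456.6  39.5] mm turn 47.1
```

step_arm(
  series=[
    [0.002,0.015,0,3],
    [0.008,0.065,0,9],
    [0.015,0.125,0,15],
    [0.022,0.185,0,22],
    [0.029,0.245,0,29],
    [0.037,0.305,0,35],
    [0.044,0.365,0,41],
    [0.05,0.42,0.01,47],
  ],
)

```text
time: 49.28
position: [0.6406, -0.1157, 0.1754]
tcp_rot: [0.979, -0.204, -0.001, 0.0]
ft_force: [0.9, 0.7, 0.1]
opening: 0.547
gripper_force: 0.0
```

```bash
python3 go.py 0.6606,-0.1434,0.10,-1.977
```

```text
t 49.27 p [ 0.6406 -0.1157  0.1754] psi -1.981 z [-0.001  0.    -1.   ] F [0.9 0.7 0.1] open 0.0499 J6 1.78
[29.5 17.4 75.4] mm turn -0.2
```

step_arm(
  series=[
    [0.015,0.009,0.015,0],
    [0.025,0.015,0.04,0],
    [0.0295,0.0174,0.06,0],
    [0.0295,0.0174,0.072,0],
    [0.0295,0.0174,0.075,0],
    [0.0295,0.0174,0.075,0],
    [0.0295,0.0174,0.075,0],
  ],
)

```text
time: 50.15
position: [0.661, -0.1399, 0.1032]
tcp_rot: [0.98, -0.2, 0.001, -0.0]
ft_force: [0.5, 0.3, -0.8]
opening: 0.548
gripper_force: 0.0
```

```bash
python3 go.py 0.6606,-0.1434,0.013,-1.977; python3 ov3.py 0.4003 0.2410 0.415 c2 2>&1 | tail -1; python3 pic.py c2 0.3983 0.2424 0.06 35
```

```text
t 50.15 p [ 0.661  -0.1399  0.1032] psi -1.9741 z [ 0.002 -0.    -1.   ] F [ 0.5  0.3 -0.8] open 0.05 J6 1.75
[ 0.8  3.5 90.2] mm turn 0.2
```

View pics/c2.png

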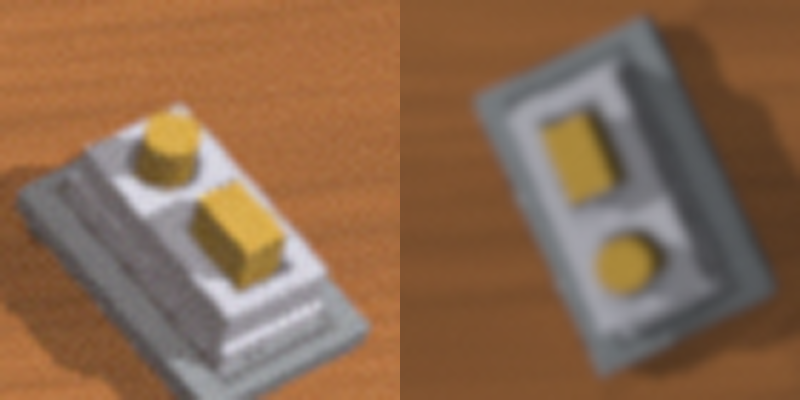

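Both cores stand upright at equal height in their windows. Now descend on the pressure plate's handle.

step_arm(
  series=[
    [0,0.002,0.015,0],
    [0,0.002,0.04,0],
    [0,0.002,0.062,0],
    [0,0.002,0.078,0],
    [0,0.002,0.085,0],
    [0,0.002,0.088,0],
    [0,0.002,0.088,0],
  ],
)

```text
time: 51.22
position: [0.6601, -0.142, 0.0145]
tcp_rot: [0.98, -0.201, 0.0, -0.0]
ft_force: [-0.3, 0.7, -0.2]
opening: 0.552
gripper_force: 0.0
```

step_arm(
  series=[
    [0,0,0,0],
    [0,0,0,0],
    [0,0,0,0],
    [0,0,0,0],
    [0,0,0,0],
    [0,0,0,0],
    [0,0,0,0],
  ],
  grip=0.005,
)

```text
time: 52.1
position: [0.6599, -0.1417, 0.0142]
tcp_rot: [0.98, -0.201, 0.0, -0.0]
ft_force: [0.2, 1.8, 1.7]
opening: 0.151
gripper_force: 30.0
```

step_arm(
  series=[
    [0,0,-0.005,0],
    [0,0,-0.02,0],
    [0,0,-0.05,0],
    [0,0,-0.09,0],
    [0,0,-0.125,0],
    [0,0,-0.145,0],
    [0,0,-0.15,0],
    [0,0,-0.15,0],
  ],
)

```text
time: 53.1
position: [0.6593, -0.142, 0.1638]
tcp_rot: [0.98, -0.201, -0.0, 0.0]
ft_force: [0.3, 1.0, -4.5]
opening: 0.151
gripper_force: 30.0
```

```bash
python3 go.py 0.4000,0.2428,0.165,-1.145; python3 pic.py c3 0.66 -0.143 0.15 60
```

```text
t 53.1 p [ 0.6593 -0.142   0.1638] psi -1.9747 z [-0.001  0.    -1.   ] F [ 0.3  1.  -4.5] open 0.0138 J6 1.75
[-389.7 -251.9   -1. ] mm turn -47.5
```

View pics/c3.png

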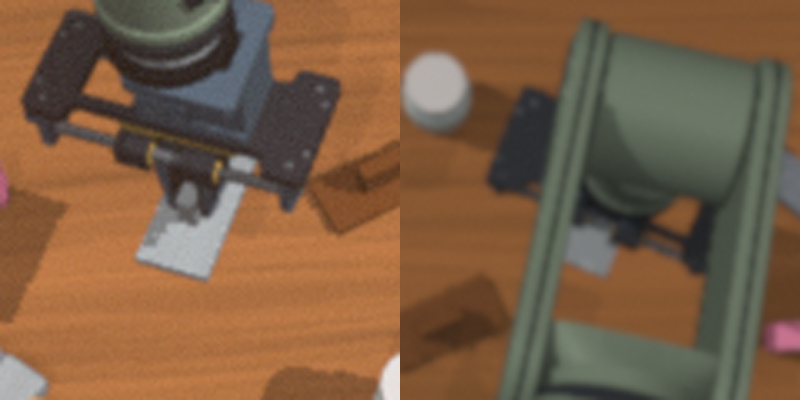

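The plate is held level by the handle. Carry it gently.

step_arm(
  series=[
    [-0.004,-0.0025,0,-0.5],
    [-0.0136,-0.0088,0,-1.7],
    [-0.031,-0.02,0,-3.8],
    [-0.055,-0.035,0,-6.6],
    [-0.082,-0.053,0,-10],
    [-0.113,-0.073,0,-13.8],
    [-0.144,-0.093,0,-17.6],
    [-0.175,-0.113,0,-21.4],
  ],
)

```text
time: 54.2
position: [0.5418, 0.0322, 0.164]
tcp_rot: [1.0, -0.014, -0.0, -0.0]
ft_force: [0.9, -0.6, -4.3]
opening: 0.151
gripper_force: 30.0
```

```bash
python3 go.py 0.4003,0.2426,0.165,-1.145
```

```text
t 54.2 p [0.5418 0.0322 0.164 ] psi -1.598 z [-0.  0. -1.] F [ 0.9 -0.6 -4.3] open 0.0138 J6 1.64
[-147.1 -206.5   -0.9] mm turn -26.0
```

step_arm(
  series=[
    [-0.0206,-0.029,0,-3.6],
    [-0.041,-0.058,0,-7.3],
    [-0.062,-0.087,0,-11],
    [-0.082,-0.115,0,-14.5],
    [-0.102,-0.143,0,-18],
    [-0.12,-0.168,0,-21.3],
    [-0.135,-0.19,0,-24],
    [-0.143,-0.201,0,-25.7],
  ],
)

```text
time: 55.2
position: [0.405, 0.2369, 0.1642]
tcp_rot: [0.978, 0.209, -0.0, -0.0]
ft_force: [0.5, -0.3, -3.9]
opening: 0.149
gripper_force: 30.0
```

step_arm(
  series=[
    [-0.003,-0.004,0,0],
    [-0.003,-0.004,0.01,0],
    [-0.003,-0.004,0.02,0],
    [-0.003,-0.004,0.028,0],
    [-0.003,-0.004,0.03,0],
    [-0.003,-0.004,0.03,0],
    [-0.003,-0.004,0.03,0],
  ],
)

```text
time: 56.08
position: [0.4024, 0.2385, 0.1343]
tcp_rot: [0.978, 0.208, 0.0, -0.0]
ft_force: [-0.2, 0.8, -3.3]
opening: 0.15
gripper_force: 30.0
```

```bash
python3 go.py 0.4003,0.2426,0.0992,-1.150
```

```text
t 56.08 p [0.4024 0.2385 0.1343] psi -1.1527 z [ 0.001  0.    -1.   ] F [-0.2  0.8 -3.3] open 0.0137 J6 1.66
[-0.2 -4.6 35.1] mm turn -0.2
```

step_arm(
  series=[
    [0,-0.002,0.005,0],
    [0,-0.004,0.013,0],
    [0,-0.0045,0.021,0],
    [0,-0.0045,0.027,0],
    [0,-0.0045,0.031,0],
    [0,-0.0045,0.0325,0],
    [0,-0.0045,0.0325,0],
    [0,-0.0045,0.0325,0],
  ],
)

```text
time: 57.08
position: [0.4004, 0.2426, 0.1018]
tcp_rot: [0.978, 0.208, 0.0, -0.0]
ft_force: [-0.8, -0.4, -3.7]
opening: 0.152
gripper_force: 30.0
```

```bash
python3 go.py 0.4003,0.2426,0.0992,-1.150; python3 pic.py c4 0.3983 0.2424 0.08 40
```

```text
t 57.08 p [0.4004 0.2426 0.1018] psi -1.1526 z [ 0.001  0.    -1.   ] F [-0.8 -0.4 -3.7] open 0.0139 J6 1.67
[-0.1 -0.   2.6] mm turn -0.2
```

View pics/c4.png

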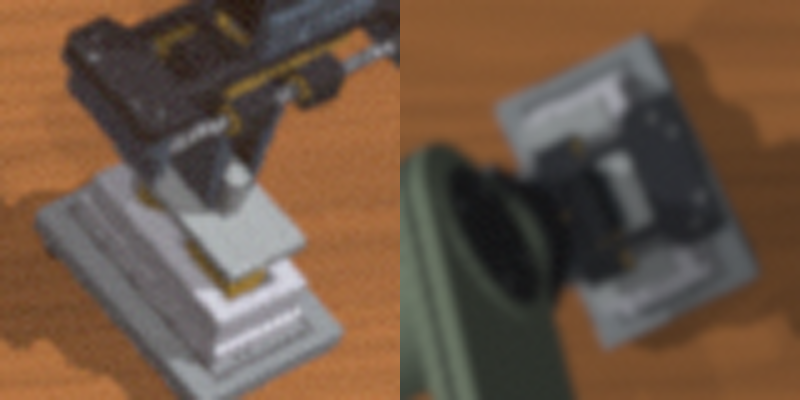

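The plate hangs level just above both cores, lined up with the frame. Touch down.

step_arm(
  series=[
    [0,0,0.0008,0],
    [0,0,0.0016,0],
    [0,0,0.0022,0],
    [0,0,0.0026,0],
    [0,0,0.003,0],
    [0,0,0.003,0],
  ],
)

```text
time: 57.92
position: [0.4002, 0.2425, 0.0991]
tcp_rot: [0.978, 0.208, 0.0, -0.0]
ft_force: [-2.7, -1.3, 4.7]
opening: 0.149
gripper_force: 30.0
```

```bash
python3 go.py 0.4003,0.2426,0.0992,-1.150
```

```text
t 57.92 p [0.4002 0.2425 0.0991] psi -1.1526 z [ 0.  0. -1.] F [-2.7 -1.3  4.7] open 0.0136 J6 1.67
[ 0.1 -0.  -0.1] mm turn -0.1
```

Contact at the expected height. Open just enough, rise, and move aside.

step_arm(
  series=[
    [0,0,0,0],
    [0,0,0,0],
    [0,0,0,0],
    [0,0,-0.01,0],
    [0,0,-0.035,0],
    [0,0,-0.07,0],
    [0,0,-0.1,0],
    [0,0,-0.12,0],
  ],
  grip=0.045,
)

```text
time: 58.92
position: [0.4008, 0.2428, 0.2209]
tcp_rot: [0.978, 0.208, 0.001, -0.0]
ft_force: [0.5, 0.0, -0.6]
opening: 0.497
gripper_force: 0.0
```

step_arm(
  series=[
    [0,0.02,0,0],
    [0,0.07,0,0],
    [0,0.13,0,0],
    [0,0.18,0,0],
    [0,0.2,0,0],
    [0,0.2,0,0],
    [0,0.2,0,0],
  ],
)

```text
time: 59.8
position: [0.4811, 0.0603, 0.2188]
tcp_rot: [0.978, 0.208, 0.0, -0.0]
ft_force: [-1.0, -0.7, -0.3]
opening: 0.492
gripper_force: 0.0
```

```bash
python3 pic.py c5 0.3983 0.2424 0.08 40; python3 look.py pressure_plate 0.085 0.4003 0.2426 0.42
```

```text
pressure_plate [0.4006 0.2403 0.4374] 0.191 freez [0.4025 0.2402 0.4096 0.0868] 0.191 single [0.4002 0.2421 0.391 ] [0.3992 0.24   0.4609]
```

View pics/c5.png

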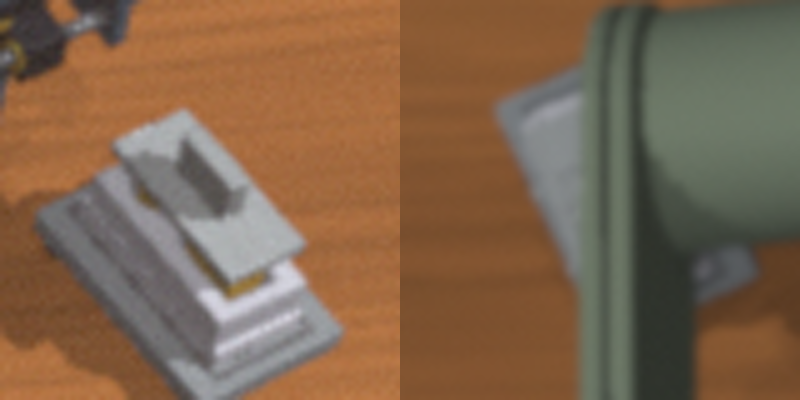

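The plate lies level across both cores, centred within a few mm and lined up with the frame, and the robot is clear. Handing in.

```bash
python3 -c "
from cell import *
print(hand_in())"
```

```text
the job is handed in; nothing more can be done
None
```

The mould is made up in the order asked and handed in at about 60 s. In the last pictures every part sat level, aligned and fully down, and the robot was clear; `hand_in()` returned no verdict, so I can't confirm the judged result.

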